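# Mount a cuvette carrier on a dovetail rail and clamp it

## Robot

A 7-joint arm with a two-finger parallel gripper is mounted at the origin on a cart in front of the work surface, level with it; the furniture and walls round the work are solid. World frame = base frame: x ahead of the robot, y to its left, z up, the work surface at z = 0. Lengths are in m, angles in degrees, forces in N, time in s.
With the tool pointing down it reaches from about 0.4 to 0.85 m from the base axis. Payload 4.4 kg.
Tool frame: the origin (TCP) lies at the very end of the fingers, on their centre line; the grasp point (between the pads) lies 19 mm behind it (arm.grasp_offset is the distance from the TCP to the grasp point, in m); z points along the fingers, y is the direction in which the jaws open and shut (so a half turn about z gives the same grasp; the last joint's range is limited). The gripper opens to 94 mm and grips with 3 to 60 N. Pads are 16 mm wide; open, the fingers measure 119 mm over their backs; the gripper's body (75 mm by 177 mm) begins 78 mm behind the grasp point.
Start: joints at [67.162, 36.005, 2.206, 86.941, -1.547, 57.084, -1.146], TCP at [0.212, -0.614, 0.205] pointing down, gripper open.
Joint ranges: [-175.42, 175.42], [-21.48, 121.26], [-71.46, 75.88], [10.55, 141.38], [-63.04, 243.04], [13.31, 113.54], [-168.57, 168.57]. Speed limits (degrees/s): [147.25, 147.25, 180, 180, 180, 180, 180].

## Interface

Orientations are given as [roll, pitch, yaw] about the fixed x, y, z axes, in that order (R = Rz(yaw) Ry(pitch) Rx(roll)).
In Python, from workcell import arm, get_image, spot_in, silhouettes gives the robot as it stands.
- The arm moves only by the tool carry_out, never from a script. Its argument "plan" is a list of rows, each a list of 7 numbers: the shift along the world's x, y, z in m, then the turn, a rotation vector about the world's x, y, z in rad, then the opening, from 0 (shut) to 1 (fully open). A call has 1 to 10 rows; each row shifts and turns the pose as measured when the row begins; what a row does not reach is not made up. A row lasts 1/12 s, in which the tool goes at most 41.7 mm and 7.16 degrees, less where a joint would pass 70% of its speed; a pose out of reach is approached as far as the arm can. A call is refused whole if a number of a shift passes 0.0417 or a number of a turn 0.125, either way. A call with a gripper value outside its range is refused whole. The fingers move at their own pace and stop on an object; "squeeze" is the grip in N (left out, the last holds). Time passes only in rows, so rows that do not move let the fingers close. It gives the time, the measured TCP pose, the force and the opening at its end, in the units of the state.
- arm.read_state(): the state, without advancing time (a new reading comes with each control period).
- get_image(name): name is "scene" or "top" or "wrist"; returns a dict with "image" (480x640x3 uint8, red, green, blue), "camera_matrix" (3x3 intrinsics, pixels), "camera_from_world" (4x4, takes a point from world to camera coordinates); the wrist camera has in their place "tool_from_camera" (4x4, takes a point from camera to tool coordinates, whose origin is the TCP and whose axes are the flange's). Camera axes: x right, y up, looking along -z (the intrinsics and any distortion apply to the point x, -y, -z); pixel columns grow to the right and rows downward; lengths in m; the calibration is good to about 2 mm. The wrist camera is an equidistant fisheye: a pixel r from the principal point sees the ray r / f radians off the axis. A picture is of the moment at which its call begins: read the wrist's pose just before it. There is no depth.
- arm.finish_job(): hands the job in, once; it reports no verdict.
Trained networks look in a picture, given as the dict that the camera call returned (one of the last four; its "shot" number tells which), for a name from the list of things; names that differ only in an ending like _2 or _b are one class to them, and where a whole thing is asked for, a point or a joint stands for the part that bears it (a point fixed in the world has none). Each returns a list of dicts, best first, with "conf" (0 to 1); they miss things now and then, are a little off and sometimes report something else, mostly with a low value. They report only what shows in the picture. A call takes as long as a camera call. They do not tell look-alikes from the thing itself.
- spot_in(picture, query): "extent" ([left, top, right, bottom] in pixels, round what is visible of it).
- silhouettes(picture, query): "region" (480x640 bool, what is visible of it) and "extent" ([left, top, right, bottom] in pixels, round what is visible of it).
The state is a dict: "clock": time; "joints": joint angles; "joint_vel": joint speeds; "joint_torque": joint torques, N m; "eef_pos": TCP position; "tcp_rot": TCP orientation; "force": force on the tool from outside, world axes, zero at the start; "ft_torque": the same for the moment, N m; "width": finger opening in m.
Only numpy, scipy, OpenCV 4.12 (cv2) and the standard library are available. Lean on these libraries where they do the work, as an engineer would, in place of code of your own. Each camera call takes 0.05 s, during which the arm holds its last target.

## Task

Put the black cuvette carrier on the optical rail: slide it onto the dovetail from the rail's open, tapered end and push it fully home against the black stop, then turn its red wing knob clockwise until it is tight. Turn the knob only once the carrier is home, and leave the bottles and glassware around it where they stand.

Things in the scene. Friction and masses are not known exactly. Their poses are not given: they have to be found in the camera images.
- rail: Fixed optical rail: grey base plate 90 (x) by 300 (y) by 10 high, on it an aluminium dovetail bar, 15 high above the plate, 40 wide at its top, 28 at its foot, from y = -40 to +130 mm. Origin: centre of the plate's underside, on the bench. y runs along the rail from its open end to the stop; z up.
- rail_mouth (a point): Open end of the dovetail bar, on its centre line at the plate's top; axes as the rail's. From here the bar's first 18 mm (towards +y) widen from 30 to 40 mm at the top as a lead-in. The bare plate runs 110 mm back from here (-y): a flat runway on which the carrier can be set down in line.
- rail_home (a point): Where point carrier_base must end: on the rail's centre line at the plate's top (10 mm above the bench), 135 mm (+y) from the mouth; axes as the rail's. The black stop, 70 wide and 30 high above the plate, has its face 35 mm farther along +y.
- carrier_grip (a point): Loose black carrier, 0.25 to 0.6 kg. This point: centre line of its upright cuvette block, 47 mm above the carrier's underside, a good height to grip. Axes: y along its slot, x across, z up. Block 26 (x) by 36 (y) mm, from 24 to 60 mm above the underside, glass cuvette above it to 66. Gripped on its y faces the fingers stay clear of the knob.
- carrier_base (a point): Centre of the carrier's underside; axes as carrier_grip. Body 64 wide (x), 70 long (y), 24 high, clamp ear with the knob out to x = -78 mm. Slot below, along y: 16.5 high, 43.2 wide, so 1.6 mm play each side of the rail and 1.5 above it; the underside rides on the plate. It goes on with its y along the rail's y (knob towards the rail's -x).
- knob_grip (a point): Grip point of the red wing knob on the carrier's ear: on its upright axis, 52 mm above the carrier's underside, 56 mm to -x of the carrier's centre. The wing is a bar 44 long (this point's x), 12 thick (its y), from 38 to 62 mm above the underside, on an 18 mm round stem; the ear's top is at 24. The point turns with the knob.
- clamp_knob (a joint): Turn of the knob, rad: 0 = loose, wing square across the rail; grows clockwise seen from above; end stop at 1.4. Starts at 0 to 0.2, stays where left. Friction 0.07 N m; from about 1.0 the brass dog under the ear presses on the rail's side: it stiffens and is tight at 1.1 to 1.4, wing nearly along the rail. From about 0.9 the dog blocks the slot: slide on first.
- tall_weigher: Bystander: glass weighing bottle with lid, 42 wide, 60 high; origin at its underside.
- wide_weigher: Bystander: glass weighing bottle with lid, 47 wide, 50 high; origin at its underside.
- stopper: Bystander: small glass stopper, 20 wide, 34 high; origin at its underside.
- upturned_beaker: Bystander: small glass beaker standing upside down, 49 wide, 56 high; origin at its underside.
Things that resemble listed ones, but are neither listed nor needed, are in the scene too. What is shaped like the part that bears carrier_grip but green is not meant.

How it is judged:
By the outcome, as a careful person would: the job done as asked, in the order asked, and still so for the second after the job is handed in, with the robot touching nothing.
It also fails if it takes over 58 s, if anything falls off the work surface, if the arm or the gripper's body presses on something with over 40 N, if the wrist force passes 120 N, or if a joint passes its speed limit or range.

## Working session

There is one attempt and no reset: what is moved stays moved. The work goes in short steps, Python scripts to look and compute and a tool call to move; the robot and the scene stay as the last step left them, time stands still between calls to the robot, and variables do not carry over. Pictures are saved under pics/ and viewed, and the job is handed in when it is done.

Besides the shell and the picture viewer there is one more tool, called after "Request:" as name(argument=value, ...), one argument or row to a line, values as JSON. carry_out: Moves the arm, as the interface text tells. Its arguments: {"type":"object","properties":{"plan":{"type":"array","items":{"type":"array","items":{"type":"number"}}},"squeeze":{"type":"number"}},"required":["plan"]}

```bash
mkdir -p pics; ls; python3 - <<'E'
from workcell import arm,get_image
import cv2
print(arm.read_state())
for n in("scene","top","wrist"):
    d=get_image(n); cv2.imwrite(f"pics/{n}0.png",d["image"][:,:,::-1])
    print(n,{k:v for k,v in d.items() if k!="image"})
E
```

```text
pics
{'clock': 0.0, 'joints': array([67.16046747, 36.05917588,  2.20395929, 86.99205432, -1.54717237,
       57.08122634, -1.14561164]), 'joint_vel': array([ 0.02451054,  0.03270078, -0.01085692,  0.04511981,  0.03410492,
        0.09371594,  0.07802699]), 'joint_torque': array([ 3.86915854e-04, -5.49720061e+01,  1.14351779e+00, -1.86630321e+01,
       -5.23662160e-02,  2.36539543e-02,  1.58087905e-04]), 'eef_pos': array([ 0.2121784 , -0.6137407 ,  0.20457362]), 'tcp_rot': array([-1.79897280e+02,  1.93596866e-03,  1.90686350e+01]), 'force': array([ 0.43877002, -0.25524243, -0.63312632]), 'ft_torque': array([-0.01893917,  0.00441503,  0.02507781]), 'width': 0.09389597724816846}
scene {'camera_matrix': array([[583.44359328,   0.        , 325.75657042],
       [  0.        , 583.44359328, 230.88635019],
       [  0.        ,   0.        ,   1.        ]]), 'camera_from_world': array([[-0.59371641, -0.80459075, -0.01159918,  0.33525072],
       [ 0.61479562, -0.46287033,  0.63857451, -0.37536984],
       [-0.51916006,  0.37200104,  0.76947258, -1.10067962],
       [ 0.        ,  0.       
[... 349 characters left out ...]
-0.55276581],
       [-0.20687128,  0.02951859,  0.97792276, -0.98754642],
       [ 0.        ,  0.        ,  0.        ,  1.        ]]), 'shot': 2}
wrist {'camera_matrix': array([[371.64829954,   0.        , 317.03594724],
       [  0.        , 371.64829954, 245.8770336 ],
       [  0.        ,   0.        ,   1.        ]]), 'tool_from_camera': array([[-1.75160635e-04,  9.72182732e-01,  2.34223624e-01,
         6.67955221e-02],
       [ 9.99999826e-01,  3.83248886e-05,  5.88761319e-04,
        -1.20687306e-03],
       [ 5.63406993e-04,  2.34223686e-01, -9.72182569e-01,
        -1.79292401e-01],
       [ 0.00000000e+00,  0.00000000e+00,  0.00000000e+00,
         1.00000000e+00]]), 'shot': 3}
```

View pics/scene0.png

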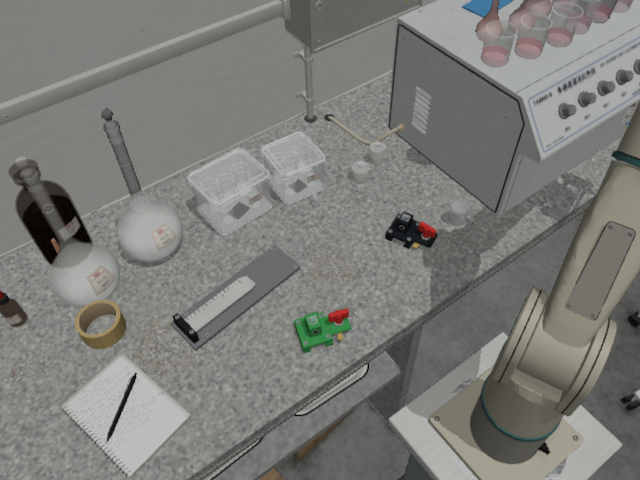

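View pics/top0.png

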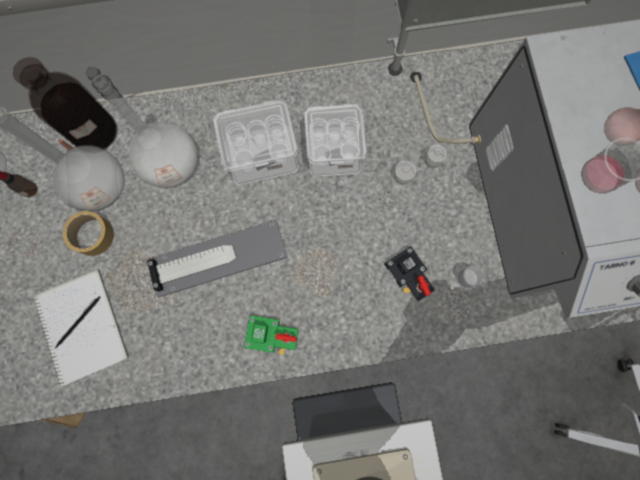

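```bash
cat > h.py <<'E'
import numpy as np,cv2
from workcell import arm,get_image,spot_in,silhouettes
def ray(d,uv):
    K=d["camera_matrix"];M=d["camera_from_world"];R=M[:3,:3];t=M[:3,3]
    c=np.array([(uv[0]-K[0,2])/K[0,0],-(uv[1]-K[1,2])/K[1,1],-1.])
    return -R.T@t, R.T@c
def at(d,uv,z):
    o,v=ray(d,uv); return o+v*(z-o[2])/v[2]
def proj(d,P):
    P=np.atleast_2d(P);K=d["camera_matrix"];M=d["camera_from_world"]
    c=P@M[:3,:3].T+M[:3,3]
    return np.stack([K[0,2]+K[0,0]*c[:,0]/-c[:,2],K[1,2]-K[1,1]*c[:,1]/-c[:,2]],1)
def wcam(d,s):
    from scipy.spatial.transform import Rotation as Ro
    T=np.eye(4);T[:3,:3]=Ro.from_euler('xyz',s["tcp_rot"],degrees=True).as_matrix();T[:3,3]=s["eef_pos"]
    return T@d["tool_from_camera"]
def wproj(d,s,P):
    C=np.linalg.inv(wcam(d,s));K=d["camera_matrix"]
    c=np.atleast_2d(P)@C[:3,:3].T+C[:3,3]
    x,y,z=c[:,0],-c[:,1],-c[:,2];r=np.hypot(x,y);th=np.arctan2(r,z)
    return np.stack([K[0,2]+K[0,0]*th*x/r,K[1,2]+K[0,0]*th*y/r],1)
def wat(d,s,uv,z):
    C=wcam(d,s);K=d["camera_matrix"]
    a=(uv[0]-K[0,2])/K[0,0];b=(uv[1]-K[1,2])/K[0,0];th=np.hypot(a,b)
    c=np.array([a/th*np.sin(th),-b/th*np.sin(th),-np.cos(th)]);v=C[:3,:3]@c;o=C[:3,3]
    return o+v*(z-o[2])/v[2]
def crop(d,box,k,fn):
    x0,y0,x1,y1=box
    cv2.imwrite(fn,cv2.resize(d["image"][y0:y1,x0:x1,::-1],None,fx=k,fy=k,interpolation=cv2.INTER_CUBIC))
E
python3 - <<'E'
from h import *
t=get_image("top");s=get_image("scene")
crop(t,(140,210,300,310),5,"pics/t_rail.png");crop(t,(380,230,500,310),6,"pics/t_car.png")
crop(s,(160,240,310,350),5,"pics/s_rail.png");crop(s,(370,190,490,260),6,"pics/s_car.png")
for n,d in(("top",t),("scene",s)):
    for q in("rail","carrier_base","clamp_knob","tall_weigher","wide_weigher","stopper","upturned_beaker"):
        for r in silhouettes(d,q):
            e=r["extent"];print(n,q,r["conf"],np.round(e),at(d,((e[0]+e[2])/2,(e[1]+e[3])/2),.02).round(3))
E
```

```text
top rail 0.88 [148. 223. 285. 295.] [0.558 0.245 0.02 ]
top carrier_base 0.73 [386. 243. 435. 300.] [ 0.462 -0.174  0.02 ]
top clamp_knob 0.71 [405. 276. 426. 295.] [ 0.43  -0.179  0.02 ]
top wide_weigher 0.92 [393. 161. 418. 187.] [ 0.686 -0.207  0.02 ]
top stopper 0.59 [337. 180. 344. 189.] [ 0.684 -0.054  0.02 ]
top upturned_beaker 0.89 [454. 265. 486. 292.] [ 0.427 -0.299  0.02 ]
top upturned_beaker 0.68 [423. 149. 446. 166.] [ 0.714 -0.281  0.02 ]
scene rail 0.75 [169. 243. 299. 350.] [0.552 0.259 0.02 ]
scene rail 0.31 [411. 223. 434. 246.] [ 0.434 -0.189  0.02 ]
scene carrier_base 0.93 [292. 305. 350. 352.] [0.373 0.153 0.02 ]
scene carrier_base 0.76 [385. 211. 436. 245.] [ 0.466 -0.179  0.02 ]
scene carrier_base 0.63 [414. 221. 436. 247.] [ 0.432 -0.194  0.02 ]
scene clamp_knob 0.8 [412. 221. 437. 248.] [ 0.431 -0.192  0.02 ]
scene clamp_knob 0.79 [328. 308. 350. 338.] [0.36  0.116 0.02 ]
scene clamp_knob 0.54 [316. 190. 319. 207.] [ 0.678 -0.058  0.02 ]
scene tall_weigher 0.62 [370. 139. 384. 166.] [ 0.718 -0.285  0.02 ]
scene wide_weigher 0.68 [349. 160. 368. 183.] [ 0.691 -0.2    0.02 ]
scene upturned_beaker 0.69 [446. 200. 468. 228.] [ 0.431 -0.298  0.02 ]
```

```bash
sleep 1
```

```text
(no output)
```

View pics/t_rail.png

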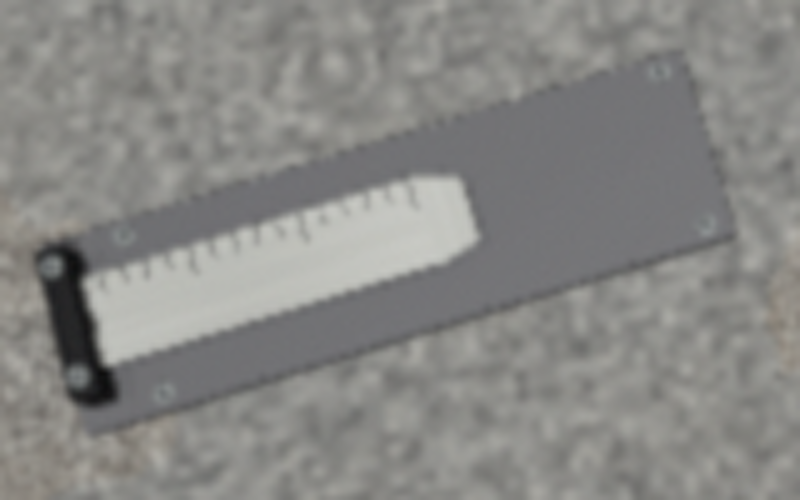

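View pics/t_car.png

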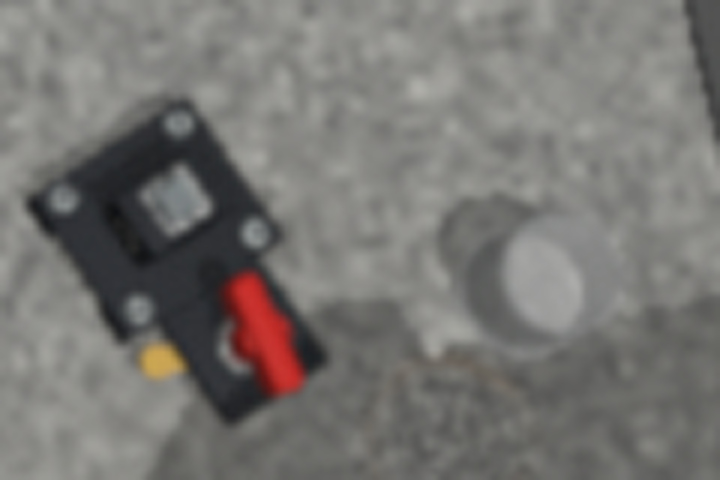

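View pics/s_rail.png

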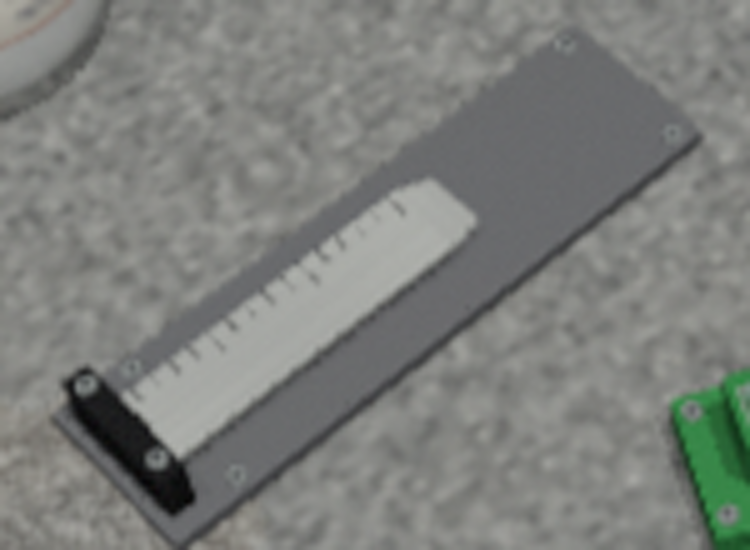

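View pics/s_car.png

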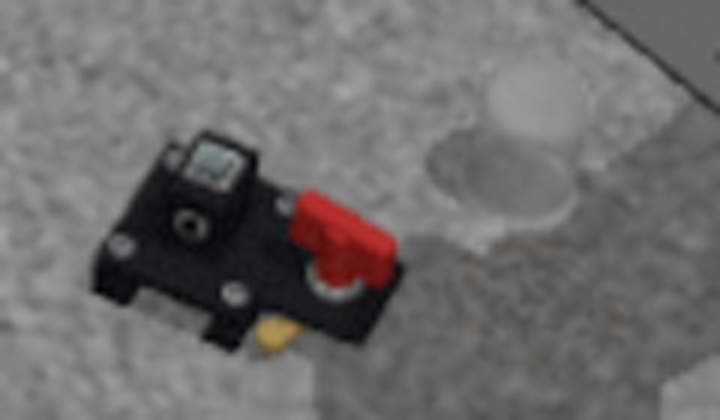

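```bash
cat >> h.py <<'E'
def pose(p,P):
    c,s=np.cos(p[2]),np.sin(p[2]);P=np.array(P,float)/1000
    return np.stack([p[0]+c*P[:,0]-s*P[:,1],p[1]+s*P[:,0]+c*P[:,1],P[:,2]],1)
def un(q,k,o): return (np.array(q,float)+.5)/k-.5+np.array(o)
def fit(obs,p0):
    from scipy.optimize import least_squares
    f=lambda p:np.concatenate([(proj(d,pose(p,P))-q).ravel() for d,P,q in obs])
    r=least_squares(f,p0,loss='soft_l1');return r.x,f(r.x).reshape(-1,2)
E
cat > f1.py <<'E'
from h import *
t=get_image("top");s=get_image("scene")
Pt=[(45,-150,10),(-45,-150,10),(-45,150,10),(15,-40,25),(-15,-40,25)]
qt=un([(683,50),(735,237),(92,432),(463,178),(480,240)],5,(140,210))
Ps=[(45,-150,10),(-45,-150,10),(-45,150,10),(45,150,10),(15,-40,25),(-15,-40,25)]
qs=un([(577,25),(702,135),(178,542),(52,415),(433,180),(478,220)],5,(160,240))
for o in([(t,Pt,qt)],[(s,Ps,qs)],[(t,Pt,qt),(s,Ps,qs)]):
    p,r=fit(o,[.55,.25,.2]);print("rail",p[:2],np.degrees(p[2]));print(r.round(1).tolist())
Ct=[(32,35,24),(32,-35,24),(-32,-35,24),(-32,35,24)]
ct=un([(30,200),(178,98),(283,237),(120,330)],6,(380,230))
p,r=fit([(t,Ct,ct)],[.46,-.17,.8]);print("car",p[:2],np.degrees(p[2]));print(r.round(1).tolist())
# overlay
def draw(im,d,p,loops):
    for L in loops:
        q=proj(d,pose(p,L));cv2.polylines(im,[np.round(q*4*4).astype(int)],True,(0,255,255),1,cv2.LINE_AA,2)
box=lambda x0,x1,y0,y1,z:[(x0,y0,z),(x1,y0,z),(x1,y1,z),(x0,y1,z)]
for n,d,b in(("t",t,(380,230,500,310)),("s",s,(370,190,490,260))):
    im=cv2.resize(d["image"][:,:,::-1],None,fx=4,fy=4,interpolation=cv2.INTER_CUBIC)
    draw(im,d,p,[box(-32,32,-35,35,0),box(-32,32,-35,35,24),box(-13,13,-18,18,60),box(-13,13,-18,18,24),box(-78,-32,-15,15,24),box(-57,-55,-1,1,62)])
    cv2.imwrite(f"pics/{n}_ov.png",im[b[1]*4:b[3]*4,b[0]*4:b[2]*4])
E
python3 f1.py
```

```text
rail [0.56294158 0.24429092] 7.997697758999761
[[0.3, 0.1], [1.0, -0.1], [-1.1, 0.5], [-0.2, -0.5], [-0.1, -0.1]]
rail [0.55988379 0.24604054] 8.17531037625105
[[-0.0, -0.0], [1.0, -0.3], [-0.4, 1.5], [-0.4, 0.1], [0.2, -0.4], [-0.1, -0.6]]
rail [0.56164063 0.24501049] 8.264954958858906
[[-0.1, 0.4], [0.8, 0.2], [-1.2, 1.4], [-0.5, 0.1], [-0.3, 0.4], [-0.2, -0.7], [0.8, -1.1], [-0.2, 0.6], [-0.3, -0.7], [0.2, -1.2], [-0.1, -1.4]]
car [ 0.47616548 -0.16347947] 23.949169973264983
[[-0.9, -0.6], [0.4, -0.6], [-0.3, 0.1], [0.7, 2.0]]
```

View pics/t_ov.png

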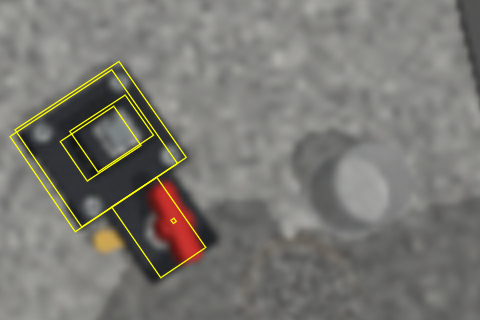

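View pics/s_ov.png

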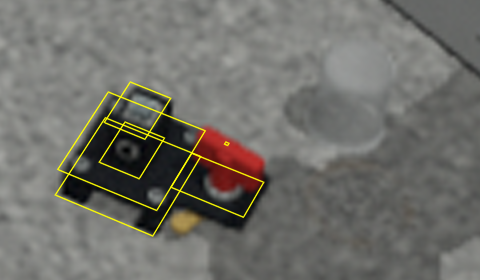

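```bash
python3 - <<'E'
from h import *
t=get_image("top");s=get_image("scene")
for q in[(512,292),(578,285),(474,100)]:print(at(t,q,0).round(3))
for q in[(497,213),(393,107)]:print(at(s,q,0).round(3))
E
```

```text
[ 0.384 -0.391  0.   ]
[ 0.375 -0.54   0.   ]
[ 0.851 -0.411  0.   ]
[ 0.385 -0.396  0.   ]
[ 0.856 -0.461  0.   ]
```

View pics/wrist0.png

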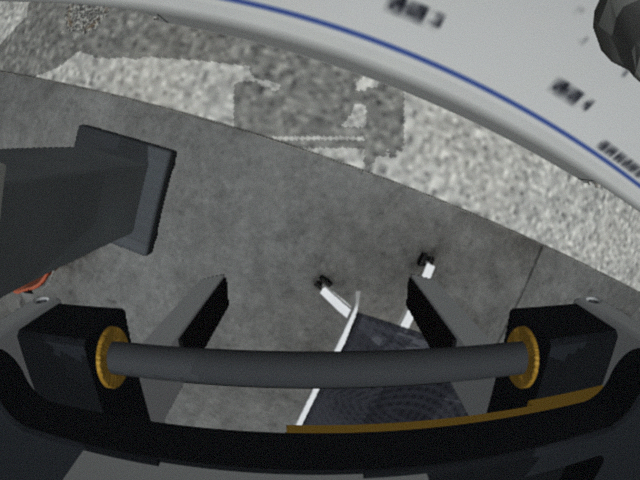

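Request:
carry_out(
  plan=[
    [0.005,0.036,0,0,0,0,1],
    [0.005,0.036,0,0,0,0,1],
    [0.005,0.036,0,0,0,0,1],
    [0.006,0.036,0,0,0,0,1],
    [0.008,0.036,0,0,0,0,1],
    [0.01,0.034,0,0,0,0,1],
    [0.012,0.032,0,0,0,0,1],
    [0.014,0.03,0,0,0,0,1],
  ],
)

```text
clock: 1.82
eef_pos: [0.2724, -0.335, 0.2046]
tcp_rot: [179.6, 0.2, 18.3]
force: [-0.5, -0.2, -0.5]
width: 0.0941
```

Request:
carry_out(
  plan=[
    [0.018,0.032,0,0,0,0,1],
    [0.024,0.03,0,0,0,0,1],
    [0.028,0.028,0,0,0,0.02,1],
    [0.03,0.026,0,0,0,0.03,1],
    [0.03,0.022,0,0,0,0.03,1],
    [0.03,0.016,0,0,0,0.02,1],
    [0.02,0.008,0,0,0,0,1],
    [0,0,0,0,0,0,1],
  ],
)

```text
clock: 2.48
eef_pos: [0.4617, -0.1557, 0.2079]
tcp_rot: [179.4, -0.2, 24.7]
force: [-0.0, -0.8, 0.9]
width: 0.094
```

```bash
python3 - <<'E'
from h import *
s=arm.read_state();w=get_image("wrist");print(s["eef_pos"],s["tcp_rot"],s["joints"].round(1))
cv2.imwrite("pics/w1.png",w["image"][:,:,::-1])
t=get_image("top");c=get_image("scene");cv2.imwrite("pics/s1.png",c["image"][:,:,::-1])
E
```

```text
[ 0.46173711 -0.15567938  0.20787467] [179.42046097  -0.22802353  24.71413476] [ 17.8  22.3  -3.7 112.5   2.4  44.6 -52.6]
```

View pics/w1.png

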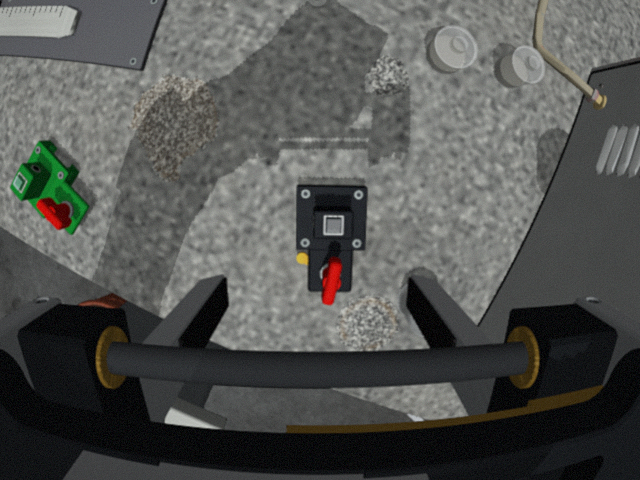

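```bash
cat >> h.py <<'E'
def wfit(obs,p0):
    from scipy.optimize import least_squares
    f=lambda p:np.concatenate([(wproj(d,s,pose(p,P))-q).ravel() for d,s,P,q in obs])
    r=least_squares(f,p0,loss='soft_l1');return r.x,f(r.x).reshape(-1,2)
E
python3 - <<'E'
from h import *
s=arm.read_state();w=get_image("wrist")
crop(w,(280,170,390,310),5,"pics/w1c.png")
P=[(32,35,24),(32,-35,24),(-32,-35,24),(-32,35,24),(13,18,60),(13,-18,60)]
q=[(297.5,185),(367,186),(365.5,249),(297,248),(314,207),(352,207)]
p,r=wfit([(w,s,P[:4],np.array(q)[:4])],[.47,-.16,.42]);print(p,np.degrees(p[2]),r.round(1).tolist())
E
```

```text
[ 0.46955454 -0.16929107  0.41279933] 23.651659268482955 [[-0.8, -0.3], [1.2, -0.2], [0.3, 0.1], [-0.4, 0.4]]
```

View pics/w1c.png

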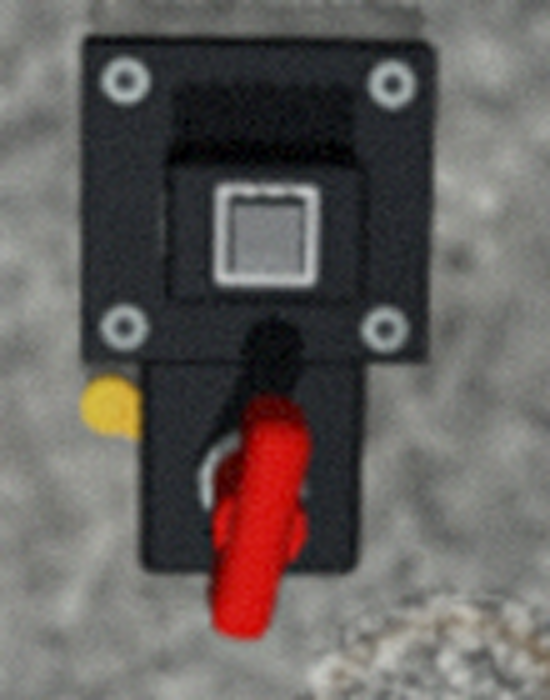

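```bash
python3 - <<'E'
from h import *
s=arm.read_state();w=get_image("wrist");print(s["eef_pos"])
P=[(32,35,24),(32,-35,24),(-32,-35,24),(-32,35,24),(13,18,60),(13,-18,60),(-13,-18,60),(-13,18,60)]
q=un([(83,38),(434,40),(429,362),(82,362),(168,158),(366,158),(362,302),(165,302)],5,(280,170))
for sl in(slice(0,4),slice(4,8),slice(0,8)):
    p,r=wfit([(w,s,P[sl],q[sl])],[.47,-.16,.42]);print(p,np.degrees(p[2]),r.round(1).tolist())
t=get_image("top");c=get_image("scene")
crop(c,(370,190,490,260),6,"pics/s_car1.png")
q=un([(97,266),(0,0),(0,0),(245,310)],6,(370,190))
Pc=[(-32,35,24),(13,18,60),(13,-18,60),(-13,-18,60),(-13,18,60)]
qc=un([(240,308),(165,180),(205,130),(258,155),(218,205)],6,(370,190))
p,r=fit([(c,Pc,qc)],[.47,-.16,.42]);print(p,np.degrees(p[2]),r.round(1).tolist())
E
```

```text
[ 0.45534561 -0.15970632  0.20737176]
[ 0.47527738 -0.16615209  0.42118369] 24.13204806554632 [[-0.8, 0.3], [0.7, 0.4], [0.1, -0.3], [-0.1, -0.4]]
[ 0.47517962 -0.16586967  0.41911776] 24.013678688355455 [[-0.7, -0.1], [0.3, 0.1], [0.5, 0.1], [-0.2, -0.1]]
[ 0.47522337 -0.16599307  0.42114849] 24.130031205099773 [[-0.9, 0.3], [0.5, 0.4], [-0.1, -0.4], [-0.2, -0.4], [-0.6, -0.1], [0.4, 0.1], [0.7, 0.0], [0.0, -0.0]]
[ 0.47623001 -0.16567822  0.38938801] 22.310289336914895 [[-0.4, 1.2], [-0.6, 0.3], [-0.3, -1.3], [0.8, -1.2], [0.7, 0.5]]
```

View pics/s1.png

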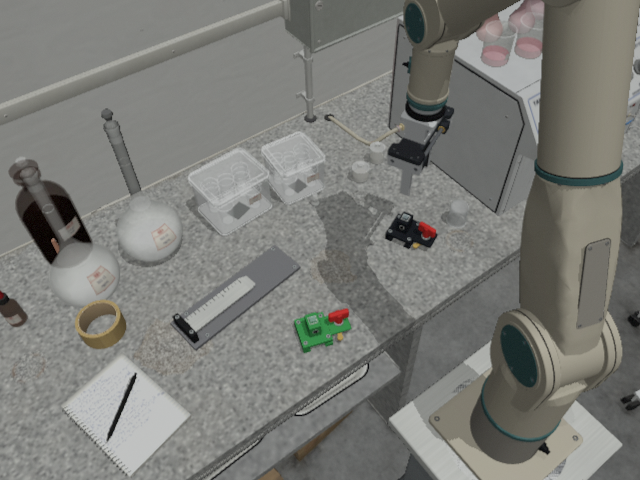

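Request:
carry_out(
  plan=[
    [0.02,-0.006,0,0,0,0,1],
    [0,0,0,0,0,0,1],
    [0,0,-0.025,0,0,0,1],
    [0,0,-0.025,0,0,0,1],
    [0,0,0,0,0,0,1],
    [0,0,0,0,0,0,1],
  ],
)

```text
clock: 3.33
eef_pos: [0.4724, -0.1714, 0.1585]
tcp_rot: [179.3, 0.0, 23.6]
force: [-0.1, 0.5, 0.3]
width: 0.0939
```

Request:
carry_out(
  plan=[
    [0.003,0.005,-0.02,0.011,0.005,0.009,1],
    [0,0,-0.03,0,0,0,1],
    [0,0,-0.03,0,0,0,1],
    [0,0,-0.02,0,0,0,1],
    [0,0,-0.01,0,0,0,1],
    [0,0,0,0,0,0,1],
    [0,0,0,0,0,0,1],
  ],
)

```text
clock: 3.92
eef_pos: [0.4787, -0.1707, 0.0535]
tcp_rot: [179.5, -0.5, 23.8]
force: [0.9, 0.6, -0.4]
width: 0.0939
```

Request:
carry_out(
  plan=[
    [-0.003,0.005,0,0.005,0.012,0.005,1],
    [0,0,-0.012,0,0,0,1],
    [0,0,-0.012,0,0,0,1],
    [0,0,0,0,0,0,1],
    [0,0,0,0,0,0,1],
  ],
)

```text
clock: 4.33
eef_pos: [0.4793, -0.1664, 0.0347]
tcp_rot: [179.8, -0.3, 24.1]
force: [0.4, 0.3, 0.4]
width: 0.0938
```

```bash
python3 - <<'E'
from h import *
s=arm.read_state();w=get_image("wrist");print(s["eef_pos"],s["tcp_rot"])
cv2.imwrite("pics/w2.png",w["image"][:,:,::-1])
E
```

```text
[ 0.47934082 -0.16644274  0.03471038] [179.75447269  -0.30240022  24.11243758]
```

View pics/w2.png

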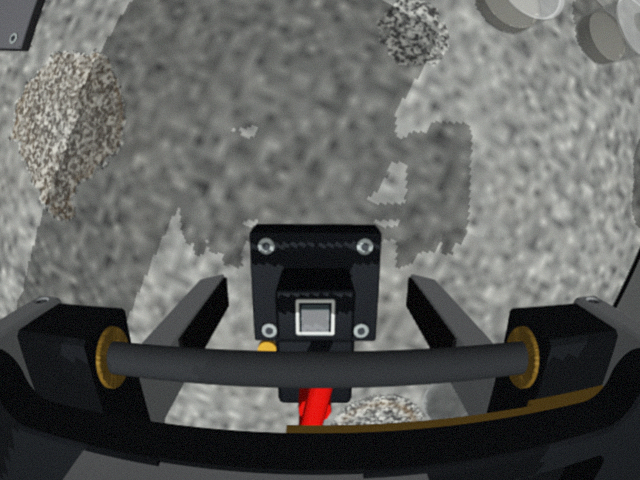

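Request:
carry_out(
  plan=[
    [-0.004,0,-0.005,0,0,0,1],
    [0,0,0,0,0,0,1],
    [0,0,0,0,0,0,0],
    [0,0,0,0,0,0,0],
    [0,0,0,0,0,0,0],
    [0,0,0,0,0,0,0],
    [0,0,0,0,0,0,0],
    [0,0,0,0,0,0,0],
  ],
  squeeze=30,
)

```text
clock: 5.05
eef_pos: [0.4757, -0.1667, 0.031]
tcp_rot: [179.7, -0.4, 24.1]
force: [0.3, 0.4, 0.8]
width: 0.0573
```

Request:
carry_out(
  plan=[
    [0,0,0,0,0,0,0],
    [0,0,0,0,0,0,0],
    [0,0,0,0,0,0,0],
    [0,0,0,0,0,0,0],
    [0,0,0,0,0,0,0],
  ],
)

```text
clock: 5.47
eef_pos: [0.4759, -0.1668, 0.0311]
tcp_rot: [179.7, -0.4, 24.1]
force: [0.6, -0.6, -0.8]
width: 0.036
```

Request:
carry_out(
  plan=[
    [0,0,0.02,0,0,0,0],
    [0,0,0.03,0,0,0,0],
    [0.01,0.02,0.03,0,0,-0.02,0],
    [0.01,0.03,0,0,0,-0.04,0],
    [0.012,0.035,0,0,0,-0.05,0],
    [0.012,0.035,0,0,0,-0.05,0],
    [0.012,0.035,0,0,0,-0.05,0],
    [0.012,0.03,0,0,0,-0.04,0],
    [0.01,0.02,0,0,0,-0.02,0],
    [0,0,0,0,0,0,0],
  ],
)

```text
clock: 6.3
eef_pos: [0.5459, 0.0468, 0.1082]
tcp_rot: [-179.8, 0.5, 7.3]
force: [-0.1, 0.0, -5.2]
width: 0.0358
```

Request:
carry_out(
  plan=[
    [0.01,0.02,0,0,0,-0.02,0],
    [0.01,0.02,0,0,0,0,0],
    [0,0,0,0,0,0,0],
    [0,0,0,0,0,0,0],
    [0,0,0,0,0,0,0],
  ],
)

```text
clock: 6.72
eef_pos: [0.5607, 0.0898, 0.1031]
tcp_rot: [-179.8, 1.1, 6.5]
force: [0.2, 0.7, -6.2]
width: 0.0358
```

```bash
python3 - <<'E'
from h import *
s=arm.read_state();w=get_image("wrist");print(s["eef_pos"],s["tcp_rot"],s["joints"].round(1),s["force"],s["width"])
cv2.imwrite("pics/w3.png",w["image"][:,:,::-1])
t=get_image("top");c=get_image("scene");cv2.imwrite("pics/s3.png",c["image"][:,:,::-1])
E
```

```text
[0.56074774 0.08982995 0.10313488] [-179.8095023     1.14452253    6.45596808] [-14.6  37.5   4.4 104.7  -4.7  39.  -90.9] [ 0.23102884  0.73730921 -6.23235058] 0.035767702943209044
```

View pics/w3.png

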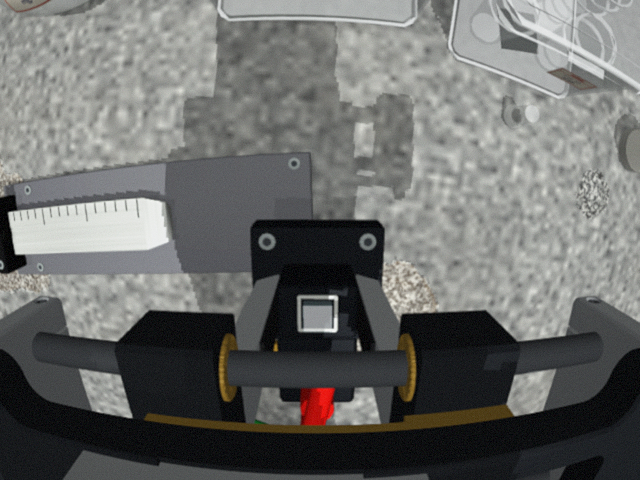

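View pics/s3.png

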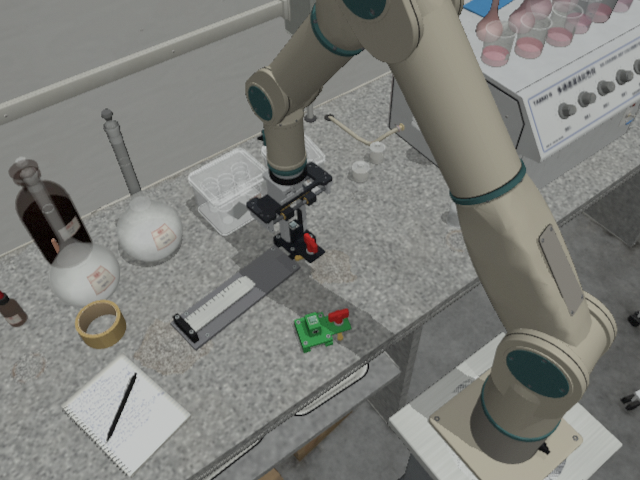

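```bash
python3 - <<'E'
from h import *
w=get_image("wrist")
crop(w,(0,140,330,290),2.4,"pics/w3a.png");crop(w,(240,210,395,340),4,"pics/w3b.png")
E
```

```text
(no output)
```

View pics/w3a.png

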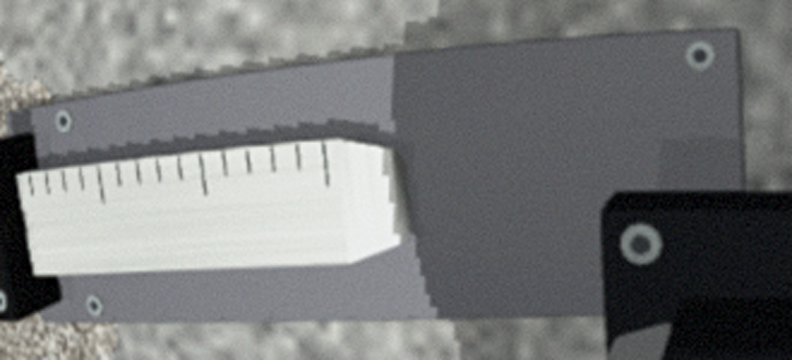

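View pics/w3b.png

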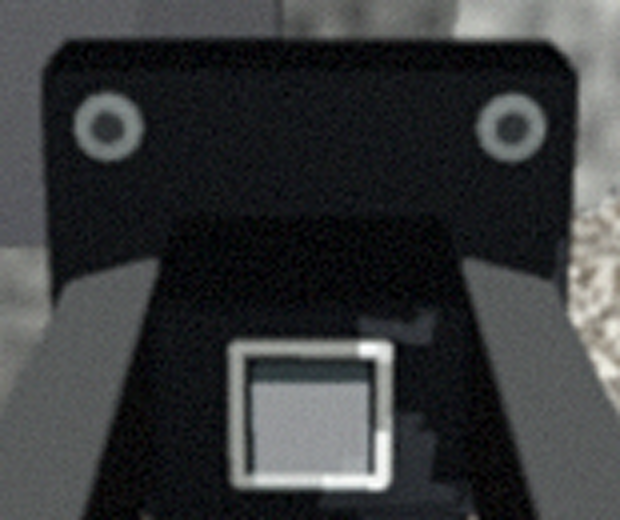

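```bash
python3 - <<'E'
from h import *
s=arm.read_state();w=get_image("wrist")
P=[(20,-22,25),(-20,-22,25),(45,-150,10),(20,130,25),(-20,130,25)]
q=un([(340,138),(350,263),(740,28),(18,172),(33,275)],2.4,(0,140))
for i in(slice(0,5),slice(0,3),[0,1,3,4]):
    P_=np.array(P)[i];p,r=wfit([(w,s,P_,q[i])],[.56,.245,.14]);print("rail",p,np.degrees(p[2]),r.round(1).tolist())
t=s["eef_pos"];u=(t[2]-.0311)*1000
# tool-rotated: treat carrier level
P=np.array([(32,35,24),(32,-35,24),(5,5,66),(5,-5,66),(-5,-5,66),(-5,5,66)],float)+[0,0,u]
q=un([(43,58),(577,58),(230,342),(393,342),(391,490),(232,490)],4,(240,210))
c,r=wfit([(w,s,P[:2],q[:2])],[t[0],t[1],.12]);print("car",c,np.degrees(c[2]),r.round(1).tolist())
# cuvette centre
for z in (.066+u/1000,):
    print("cuv centre",wat(w,s,q[2:].mean(0),z),"tcp",t)
scr=un([(109,127),(512,127)],4,(240,210));
for x in scr: print("screw",wat(w,s,x,.024+u/1000))
E
```

```text
rail [0.56343443 0.24583165 0.14368199] 8.2323714369958 [[-1.9, 0.4], [0.3, -0.3], [0.1, 0.1], [0.1, 0.3], [1.1, -0.8]]
rail [0.56349981 0.24567196 0.14347626] 8.220584371654171 [[-1.7, 0.3], [0.5, -0.4], [0.4, 0.0]]
rail [0.56339227 0.24571552 0.14254623] 8.167297574287259 [[-1.7, 0.5], [0.5, -0.2], [0.1, 0.2], [1.1, -0.8]]
car [0.56215718 0.08959531 0.11068094] 6.341550839316544 [[-1.5, 0.0], [1.4, 0.0]]
cuv centre [0.56403338 0.08950629 0.13870393] tcp [0.56116962 0.08840183 0.10380393]
screw [0.58202975 0.11789812 0.09670393]
screw [0.58778275 0.06620473 0.09670393]
```

Request:
carry_out(
  plan=[
    [0.005,0.02,0,0,-0.01,0.015,0],
    [0.005,0.02,0,0,-0.01,0.015,0],
    [0.004,0.016,0,0,0,0,0],
    [0,0,-0.015,0,0,0,0],
    [0,0,-0.015,0,0,0,0],
    [0,0,-0.01,0,0,0,0],
    [0,0,0,0,0,0,0],
    [0,0,0,0,0,0,0],
  ],
)

```text
clock: 7.63
eef_pos: [0.5774, 0.1434, 0.0642]
tcp_rot: [180.0, -0.2, 7.6]
force: [0.4, -0.0, -4.9]
width: 0.0358
```

Request:
carry_out(
  plan=[
    [-0.001,0.003,-0.005,0,0,0.01,0],
    [0,0,-0.008,0,0,0,0],
    [0,0,-0.004,0,0,0,0],
    [0,0,0,0,0,0,0],
    [0,0,0,0,0,0,0],
    [0,0,0,0,0,0,0],
  ],
)

```text
clock: 8.13
eef_pos: [0.5775, 0.1454, 0.0471]
tcp_rot: [179.9, -0.3, 8.1]
force: [-0.9, -0.3, -5.7]
width: 0.0354
```

```bash
python3 - <<'E'
from h import *
s=arm.read_state();w=get_image("wrist");print(s["eef_pos"],s["tcp_rot"],s["force"])
cv2.imwrite("pics/w4.png",w["image"][:,:,::-1])
crop(w,(100,200,400,320),2.6,"pics/w4a.png")
E
```

```text
[0.5774825  0.14543655 0.04713645] [179.92503591  -0.3312167    8.10767013] [-0.89897609 -0.27916855 -5.7107997 ]
```

View pics/w4.png

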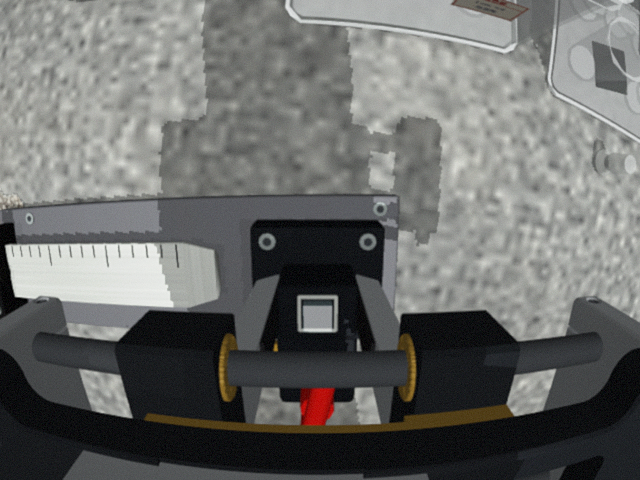

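```bash
python3 - <<'E'
from h import *
s=arm.read_state();w=get_image("wrist")
crop(w,(0,185,260,335),3,"pics/w4a.png");crop(w,(240,180,410,340),4,"pics/w4b.png")
E
```

```text
(no output)
```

View pics/w4a.png

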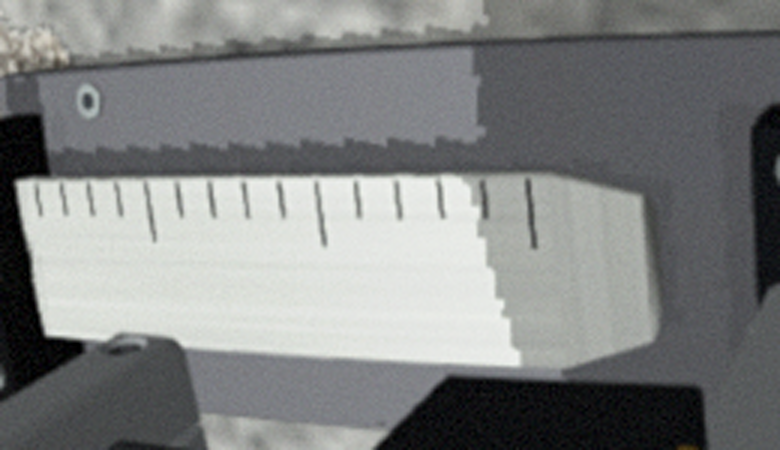

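View pics/w4b.png

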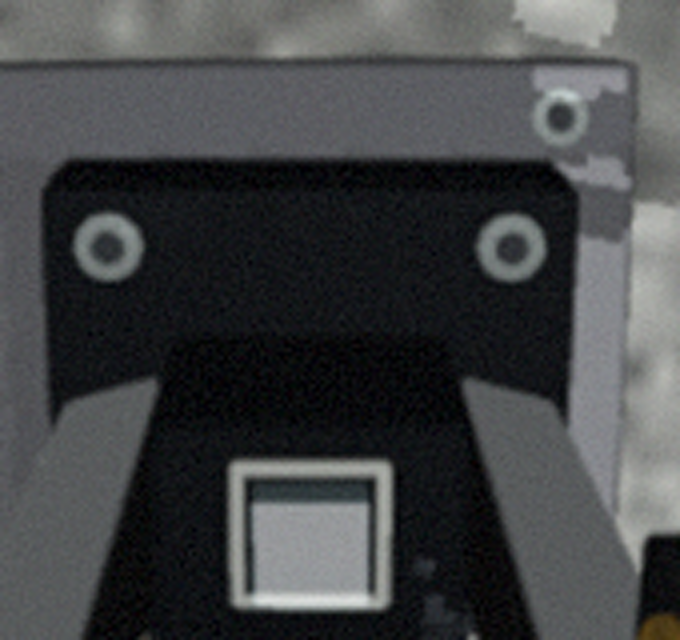

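```bash
python3 - <<'E'
from h import *
s=arm.read_state();w=get_image("wrist");print(s["eef_pos"],s["tcp_rot"])
P=[(20,-22,25),(-20,-22,25),(15,-40,25),(-15,-40,25),(20,130,25)]
q=list(un([(555,172),(568,372),(643,193),(655,338),(15,178)],3,(0,185)))+[un((632,62),4,(240,180))]
P.append((45,-150,10))
p,r=wfit([(w,s,P,np.array(q))],[.56,.245,.14]);print("rail",p,np.degrees(p[2]),r.round(1).tolist())
u=s["eef_pos"][2]-.0311
S=np.array([wat(w,s,x,.024+u) for x in un([(109,246),(512,246)],4,(240,180))])
C=wat(w,s,un((311,535),4,(240,180)),.066+u)
c,si=np.cos(p[2]),np.sin(p[2])
loc=lambda X:np.array([[c,si],[-si,c]])@(np.array(X)[:2]-p[:2])*1000
for n,X in(("scrL",S[0]),("scrR",S[1]),("cuv",C),("tcp",s["eef_pos"])):print(n,loc(X).round(1))
E
```

```text
[0.57768029 0.14544843 0.04733823] [179.92600768  -0.35785232   8.10793016]
rail [0.56380459 0.24526203 0.14548724] 8.33580478070085 [[-1.2, 0.0], [1.0, -2.7], [-0.8, 1.3], [-0.8, 1.7], [1.2, -0.3], [3.7, -0.6]]
scrL [ 23.6 -73.8]
scrR [  23.3 -125.9]
cuv [  1.5 -99.8]
tcp [  -0.7 -100.8]
```

Request:
carry_out(
  plan=[
    [0,0,-0.003,0,0.005,0.002,0],
    [0,0,-0.002,0,0,0,0],
    [0,0,-0.002,0,0,0,0],
    [0,0,0,0,0,0,0],
    [0,0,0,0,0,0,0],
  ],
)

```text
clock: 8.7
eef_pos: [0.5786, 0.1458, 0.0411]
tcp_rot: [-180.0, -0.2, 8.2]
force: [-1.5, -0.0, -5.1]
width: 0.0356
```

Request:
carry_out(
  plan=[
    [-0.002,0.004,-0.001,0,0.002,0,0],
    [-0.0015,0.008,0,0,0,0,0],
    [-0.0012,0.008,0,0,0,0,0],
    [0,0,0,0,0,0,0],
    [0,0,0,0,0,0,0],
  ],
)

```text
clock: 9.12
eef_pos: [0.576, 0.164, 0.0412]
tcp_rot: [179.8, -0.3, 8.1]
force: [0.9, -2.1, -2.5]
width: 0.0361
```

Request:
carry_out(
  plan=[
    [-0.0018,0.008,0,0,0.002,0.002,0],
    [-0.0013,0.008,0,0,0,0,0],
    [-0.0012,0.008,0,0,0,0,0],
    [-0.0012,0.008,0,0,0,0,0],
    [0,0,0,0,0,0,0],
    [0,0,0,0,0,0,0],
  ],
)

```text
clock: 9.62
eef_pos: [0.5699, 0.2002, 0.0412]
tcp_rot: [179.8, -0.2, 8.3]
force: [0.4, -1.2, -3.7]
width: 0.036
```

```bash
python3 - <<'E'
from h import *
s=arm.read_state();w=get_image("wrist");c=get_image("scene");print(s["eef_pos"],s["tcp_rot"],s["force"])
cv2.imwrite("pics/w5.png",w["image"][:,:,::-1]);crop(c,(160,170,340,360),4,"pics/s5.png")
crop(c,(200,220,330,320),6,"pics/s5.png")
E
```

```text
[0.56994322 0.20020861 0.04118999] [ 1.79840000e+02 -1.78773219e-01  8.28570865e+00] [ 0.41279738 -1.2078807  -3.70693251]
```

View pics/w5.png

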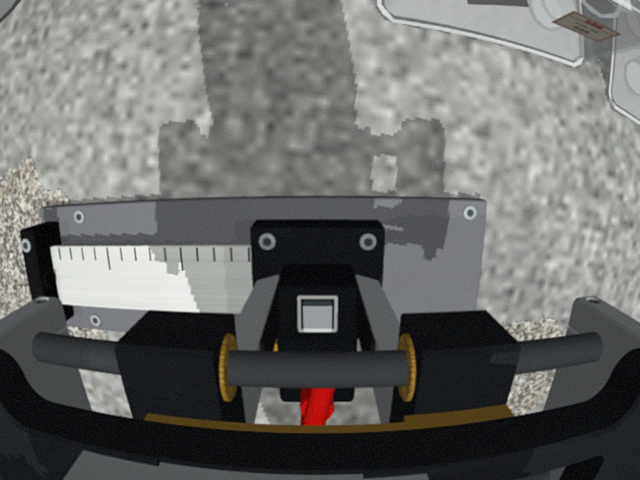

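View pics/s5.png

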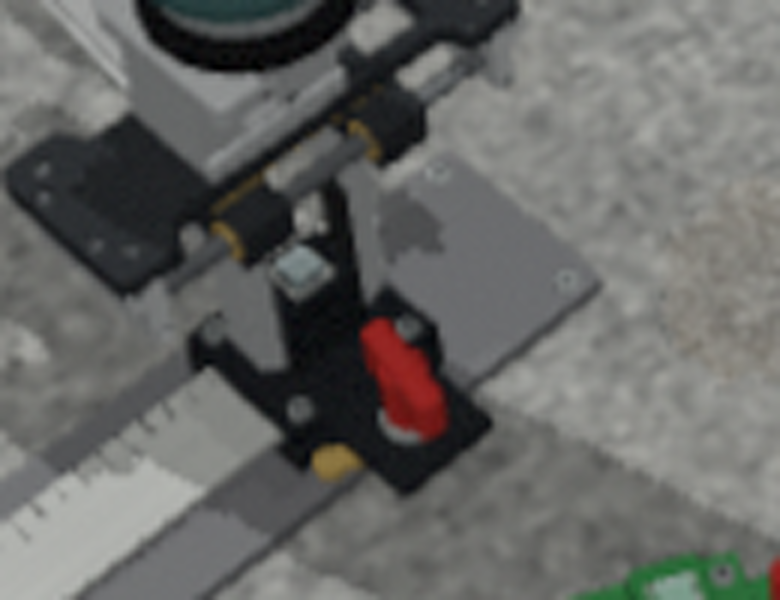

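Request:
carry_out(
  plan=[
    [-0.0014,0.01,0,0,0,0,0],
    [-0.0015,0.01,0,0,0,0,0],
    [-0.0014,0.01,0,0,0,0,0],
    [-0.0015,0.01,0,0,0,0,0],
    [-0.0014,0.01,0,0,0,0,0],
    [-0.0014,0.01,0,0,0,0,0],
    [0,0,0,0,0,0,0],
  ],
)

```text
clock: 10.3
eef_pos: [0.5601, 0.2656, 0.0412]
tcp_rot: [179.9, -0.2, 8.2]
force: [-0.2, 0.5, -3.3]
width: 0.0358
```

Request:
carry_out(
  plan=[
    [-0.0012,0.01,0,0,0,0,0],
    [-0.0014,0.01,0,0,0,0,0],
    [-0.0014,0.01,0,0,0,0,0],
    [-0.0014,0.01,0,0,0,0,0],
    [-0.0014,0.01,0,0,0,0,0],
    [-0.0007,0.005,0,0,0,0,0],
    [0,0,0,0,0,0,0],
  ],
)

```text
clock: 10.88
eef_pos: [0.5516, 0.325, 0.0412]
tcp_rot: [179.7, -0.1, 8.2]
force: [0.7, -1.4, -0.4]
width: 0.0358
```

Request:
carry_out(
  plan=[
    [-0.0006,0.004,0,0,0,0,0],
    [-0.0006,0.004,0,0,0,0,0],
    [-0.0004,0.003,0,0,0,0,0],
    [-0.0003,0.002,0,0,0,0,0],
    [0,0,0,0,0,0,0],
  ],
)

```text
clock: 11.3
eef_pos: [0.55, 0.3371, 0.0413]
tcp_rot: [179.6, -0.1, 8.1]
force: [-0.6, -1.4, -2.9]
width: 0.0359
```

Request:
carry_out(
  plan=[
    [-0.0003,0.002,0,0,0,0,0],
    [-0.0003,0.002,0,0,0,0,0],
    [-0.0003,0.002,0,0,0,0,0],
  ],
)

```text
clock: 11.55
eef_pos: [0.5498, 0.3396, 0.0415]
tcp_rot: [179.3, -0.1, 8.0]
force: [0.1, -7.3, 1.0]
width: 0.0355
```

Request:
carry_out(
  plan=[
    [-0.0003,0.003,0,0,0,0,0],
    [-0.0003,0.003,0,0,0,0,0],
    [0,0.003,0,0,0,0,0],
  ],
)

```text
clock: 11.8
eef_pos: [0.5499, 0.3399, 0.0418]
tcp_rot: [178.7, 0.1, 7.9]
force: [-0.3, -7.2, 0.7]
width: 0.0359
```

```bash
python3 - <<'E'
from h import *
s=arm.read_state();w=get_image("wrist");c=get_image("scene");print(s["eef_pos"],s["tcp_rot"],s["force"])
cv2.imwrite("pics/w6.png",w["image"][:,:,::-1]);crop(c,(160,240,290,340),6,"pics/s6.png")
E
```

```text
[0.54993945 0.33988948 0.0418302 ] [1.78658428e+02 1.40095708e-01 7.94277685e+00] [-0.25292491 -7.17196178  0.71441707]
```

View pics/w6.png

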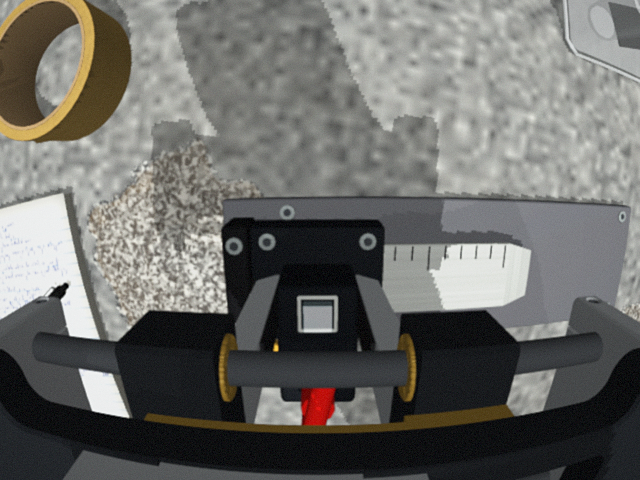

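View pics/s6.png

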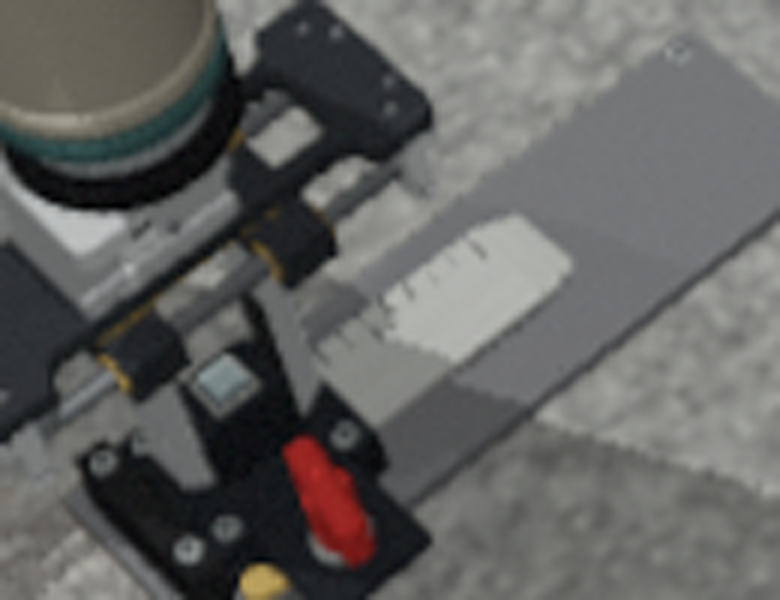

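Request:
carry_out(
  plan=[
    [0,0.001,0,0.02,0,0.003,0],
    [0,0,0,0,0,0,0],
    [0,0,0,0,0,0,0.6],
    [0,0,0,0,0,0,0.6],
    [0,0,0,0,0,0,0.6],
    [0,0,0,0,0,0,0.6],
  ],
)

```text
clock: 12.4
eef_pos: [0.5505, 0.3436, 0.0429]
tcp_rot: [180.0, -0.1, 8.1]
force: [0.2, -0.1, -0.2]
width: 0.056
```

Request:
carry_out(
  plan=[
    [0,0,0.02,0,0,0,0.6],
    [0,0,0.03,0,0,0,0.6],
    [0,0,0.035,0,0,0,0.6],
    [-0.03,-0.004,0.02,0,0,0,0.6],
    [-0.03,-0.004,0.01,0,0,0,0.6],
    [-0.03,-0.004,0,0,0,0,0.6],
    [0,0,0,0,0,0,0.6],
    [0,0,0,0,0,0,0.6],
  ],
)

```text
clock: 13.07
eef_pos: [0.4566, 0.3381, 0.1644]
tcp_rot: [-179.5, -0.4, 8.4]
force: [0.4, 0.5, -0.5]
width: 0.0564
```

```bash
python3 - <<'E'
from h import *
s=arm.read_state();w=get_image("wrist");t=get_image("top");c=get_image("scene");print(s["eef_pos"],s["tcp_rot"],s["force"],s["joints"].round(1))
cv2.imwrite("pics/w7.png",w["image"][:,:,::-1]);crop(c,(160,240,290,340),6,"pics/s7.png");crop(t,(140,220,300,320),5,"pics/t7.png")
E
```

```text
[0.4565503  0.33814718 0.16441682] [-179.51529296   -0.42336301    8.41930831] [ 0.38188566  0.49476349 -0.4565258 ] [ -44.5   32.     8.1  103.6   -6.4   44.2 -114.7]
```

View pics/w7.png

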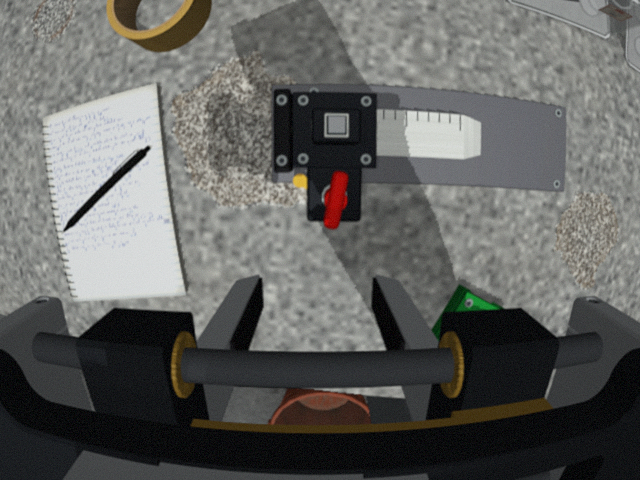

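View pics/s7.png

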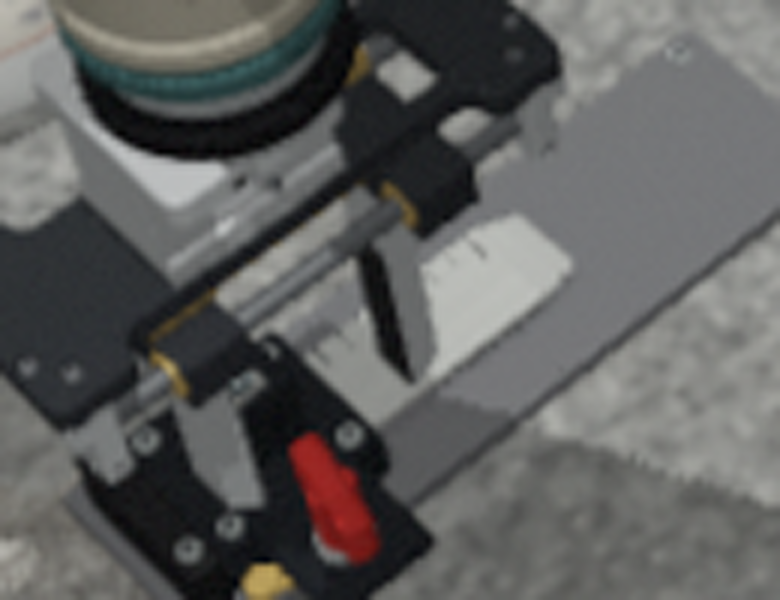

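```bash
python3 - <<'E'
from h import *
s=arm.read_state();w=get_image("wrist");print(s["eef_pos"],s["tcp_rot"])
crop(w,(265,75,385,240),3.6,"pics/w7a.png")
E
```

```text
[0.45752157 0.33756455 0.16318891] [-179.59045438   -0.35091001    8.33743065]
```

View pics/w7a.png

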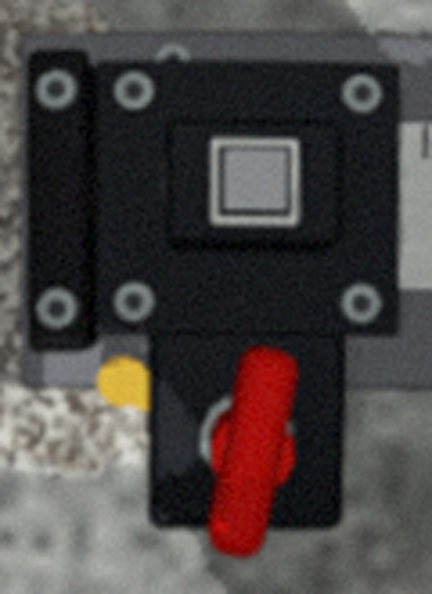

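```bash
python3 - <<'E'
from h import *
s=arm.read_state();w=get_image("wrist")
P=[(24.5,26,34),(24.5,-26,34),(-24.5,26,34),(-24.5,-26,34)]
q=un([(134,90),(362,93),(134,301),(361,303)],3.6,(265,75))
p,r=wfit([(w,s,P,q)],[.55,.34,.14]);print("car",p,np.degrees(p[2]),r.round(1).tolist())
print("knob axis from car",pose(p,[(-56,0,62)]))
a=wat(w,s,un((270,350),3.6,(265,75)),.072);b=wat(w,s,un((237,553),3.6,(265,75)),.072)
print(a,b,(a+b)/2,np.hypot(*(a-b)[:2]),np.degrees(np.arctan2((a-b)[1],(a-b)[0])))
R=[.5635,.2455,np.radians(8.25)]
print("home",pose(R,[(0,95,10)]),pose(R,[(-56,95,62)]))
E
```

```text
car [0.55024379 0.33908849 0.14277075] 8.180161510860438 [[0.1, 0.1], [-0.1, 0.0], [0.0, -0.1], [-0.1, -0.1]]
knob axis from car [[0.49481356 0.33112046 0.062     ]]
[0.51644856 0.33104788 0.072     ] [0.4742836  0.33139199 0.072     ] [0.49536608 0.33121993 0.072     ] 0.04216636879285572 -0.4675725674923976
home [[0.5498682  0.33951688 0.01      ]] [[0.49444772 0.33148129 0.062     ]]
```

Request:
carry_out(
  plan=[
    [0.02,-0.003,0,-0.007,0.005,-0.07,0.6],
    [0.0175,-0.003,0,0,0,-0.08,0.6],
    [0,0,-0.02,0,0,0,0.6],
    [0,0,-0.02,0,0,0,0.6],
    [0,0,0,0,0,0,0.6],
    [0,0,0,0,0,0,0.6],
  ],
)

```text
clock: 13.82
eef_pos: [0.5025, 0.3297, 0.1194]
tcp_rot: [179.9, -0.1, -1.0]
force: [-1.6, -0.2, 1.0]
width: 0.056
```

Request:
carry_out(
  plan=[
    [-0.007,0.001,-0.01,0,0,0.008,0.6],
    [0,0,-0.02,0,0,0,0.6],
    [0,0,-0.02,0,0,0,0.6],
    [0,0,-0.01,0,0,0,0.6],
    [0,0,0,0,0,0,0.6],
    [0,0,0,0,0,0,0.6],
  ],
)

```text
clock: 14.32
eef_pos: [0.4993, 0.3322, 0.0613]
tcp_rot: [-179.9, -0.4, -0.6]
force: [0.6, -0.8, 0.1]
width: 0.0567
```

Request:
carry_out(
  plan=[
    [-0.004,-0.001,-0.008,0,0.005,0,0.6],
    [0,0,-0.008,0,0,0,0.6],
    [0,0,0,0,0,0,0.6],
    [0,0,0,0,0,0,0.6],
  ],
)

```text
clock: 14.65
eef_pos: [0.497, 0.3323, 0.047]
tcp_rot: [-179.7, -0.3, -0.6]
force: [0.3, -0.1, -0.2]
width: 0.0565
```

```bash
python3 - <<'E'
from h import *
s=arm.read_state();w=get_image("wrist");t=get_image("top");c=get_image("scene");print(s["eef_pos"],s["tcp_rot"],s["force"],s["joints"].round(1))
cv2.imwrite("pics/w8.png",w["image"][:,:,::-1]);crop(c,(160,240,290,340),6,"pics/s8.png")
E
```

```text
[0.49696333 0.33234278 0.04697657] [-179.71041396   -0.30742281   -0.5703056 ] [ 0.27139102 -0.14133379 -0.22457224] [ -41.5   43.8    8.1  103.4  -10.4   33.1 -117.5]
```

View pics/w8.png

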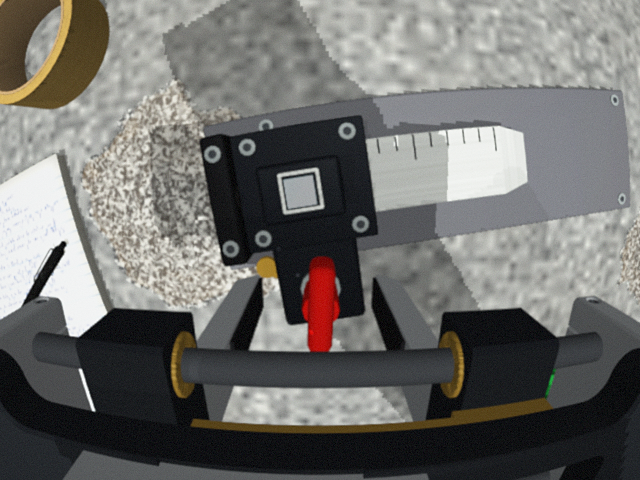

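View pics/s8.png

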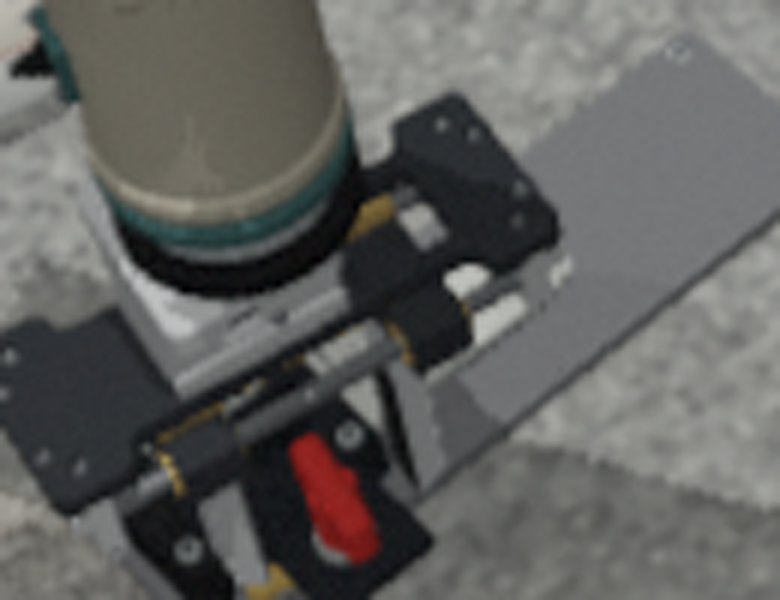

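Request:
carry_out(
  plan=[
    [0,0,0.03,0,0,0,0.6],
    [0,0,0.04,0,0,0,0.6],
    [0,0,0.035,0,0,0.06,0.6],
    [0,0,0,0,0,0.12,0.6],
    [0,0,0,0,0,0.12,0.6],
    [0,0,0,0,0,0.12,0.6],
    [0,0,0,0,0,0.12,0.6],
    [0,0,0,0,0,0.12,0.6],
    [0,0,0,0,0,0.12,0.6],
    [0,0,0,0,0,0.12,0.6],
  ],
)

```text
clock: 15.63
eef_pos: [0.498, 0.3326, 0.1614]
tcp_rot: [179.9, -0.8, 53.0]
force: [-0.3, 0.2, -0.3]
width: 0.0564
```

Request:
carry_out(
  plan=[
    [0,0,0,0,0,0.12,0.6],
    [0,0,0,0,0,0.12,0.6],
    [0,0,0,0,0,0.12,0.6],
    [0,0,0,0,0,0.12,0.6],
    [0,0,0,0,0,0.12,0.6],
    [0,0,0,0,0,0.12,0.6],
    [0,0,0,0,0,0.12,0.6],
    [0,0,0,0,0,0.12,0.6],
    [0,0,0,0,0,0.12,0.6],
    [0,0,0,0,0,0.12,0.6],
  ],
)

```text
clock: 16.47
eef_pos: [0.5003, 0.331, 0.1654]
tcp_rot: [179.5, -0.8, 124.6]
force: [-0.4, -0.6, 0.7]
width: 0.0566
```

Request:
carry_out(
  plan=[
    [0,0,0,0,0,0.12,0.6],
    [0,0,0,0,0,0.12,0.6],
    [0,0,0,0,0,0.12,0.6],
    [0,0,0,0,0,0.12,0.6],
    [0,0,0,0,0,0.12,0.6],
    [0,0,0,0,0,0.12,0.6],
    [-0.002,0,-0.02,0,0,0.1,0.6],
    [-0.002,0,-0.02,0,0,0.06,0.6],
    [0,0,0,0,0,0,0.6],
    [0,0,0,0,0,0,0.6],
  ],
)

```text
clock: 17.3
eef_pos: [0.5005, 0.3287, 0.1282]
tcp_rot: [179.4, -0.3, 177.2]
force: [-0.4, 0.8, 0.9]
width: 0.0566
```

Request:
carry_out(
  plan=[
    [-0.005,0.0025,0,-0.01,0.005,0.04,0.6],
    [0,0,-0.02,0,0,0,0.6],
    [0,0,-0.02,0,0,0,0.6],
    [0,0,-0.015,0,0,0,0.6],
    [0,0,0,0,0,0,0.6],
    [0,0,0,0,0,0,0.6],
  ],
)

```text
clock: 17.8
eef_pos: [0.4981, 0.3355, 0.0789]
tcp_rot: [179.8, -0.1, 179.6]
force: [0.5, 0.4, -0.0]
width: 0.0565
```

Request:
carry_out(
  plan=[
    [-0.003,-0.004,-0.01,0,0,0,0.6],
    [0,0,-0.012,0,0,0,0.6],
    [0,0,-0.012,0,0,0,0.6],
    [0,0,0,0,0,0,0.6],
    [0,0,0,0,0,0,0.6],
  ],
)

```text
clock: 18.22
eef_pos: [0.4964, 0.3331, 0.0457]
tcp_rot: [179.6, 0.2, 179.6]
force: [0.6, 0.2, -0.0]
width: 0.0565
```

```bash
python3 - <<'E'
from h import *
s=arm.read_state();w=get_image("wrist");t=get_image("top");c=get_image("scene");print(s["eef_pos"],s["tcp_rot"],s["force"],s["joints"].round(1))
cv2.imwrite("pics/w9.png",w["image"][:,:,::-1]);crop(c,(160,240,290,340),6,"pics/s9.png")
E
```

```text
[0.49643807 0.33306687 0.04569444] [1.79627767e+02 1.69717148e-01 1.79609882e+02] [ 0.62481321  0.17607018 -0.04994529] [-15.9  47.6 -33.8 102.6  38.1  41.4  19.1]
```

View pics/w9.png

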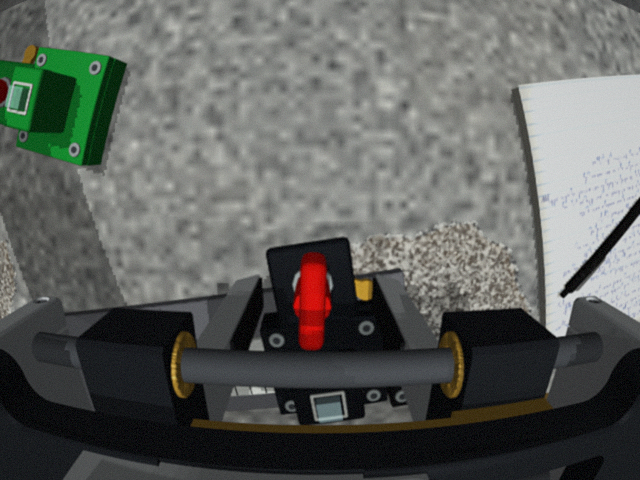

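View pics/s9.png

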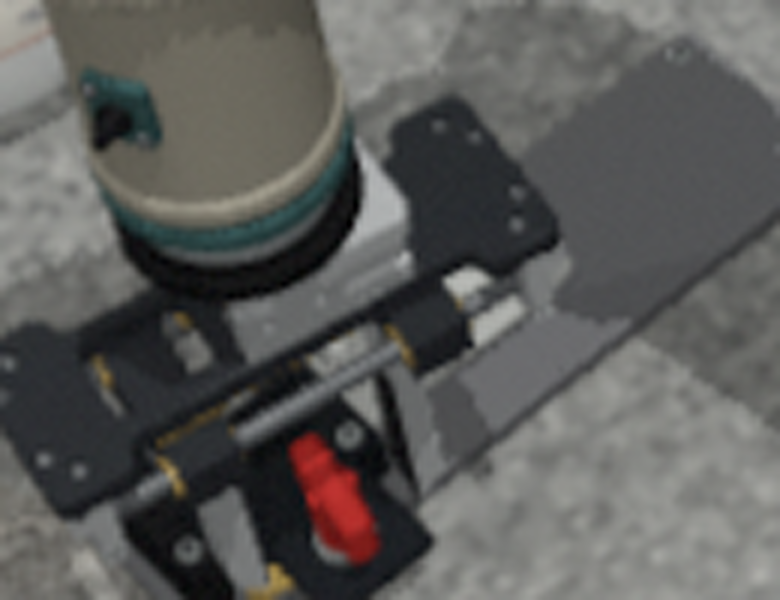

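Request:
carry_out(
  plan=[
    [-0.0015,-0.002,-0.002,0,0,0,0.6],
    [0,0,0,0,0,0,0.5],
    [0,0,0,0,0,0,0],
    [0,0,0,0,0,0,0],
    [0,0,0,0,0,0,0],
    [0,0,0,0,0,0,0],
    [0,0,0,0,0,0,0],
    [0,0,0,0,0,0,0],
    [0,0,0,0,0,0,0],
    [0,0,0,0,0,0,0],
  ],
  squeeze=30,
)

```text
clock: 19.2
eef_pos: [0.4959, 0.3314, 0.0455]
tcp_rot: [179.5, 0.3, 179.6]
force: [0.4, 0.1, 0.1]
width: 0.0173
```

Request:
carry_out(
  plan=[
    [0,0,0,0,0,0,0],
    [0,0,0,0,0,0,0],
    [0,0,0,0,0,0,0],
  ],
  squeeze=40,
)

```text
clock: 19.45
eef_pos: [0.496, 0.3314, 0.0456]
tcp_rot: [179.5, 0.3, 179.6]
force: [-0.7, 0.4, -0.6]
width: 0.0172
```

Request:
carry_out(
  plan=[
    [0,0,0,0,0,0,0.35],
    [0,0,0,0,0,0,0.35],
    [0,0,0.006,0,0,0,0.35],
    [-0.001,0,0.001,0,0,0,0.35],
    [0,0,0,0,0,0,0],
    [0,0,0,0,0,0,0],
    [0,0,0,0,0,0,0],
    [0,0,0,0,0,0,0],
    [0,0,0,0,0,0,0],
    [0,0,0,0,0,0,0],
  ],
)

```text
clock: 20.28
eef_pos: [0.495, 0.3319, 0.0536]
tcp_rot: [179.5, 0.3, 179.6]
force: [-0.4, 0.2, -0.1]
width: 0.017
```

```bash
python3 - <<'E'
from h import *
s=arm.read_state();w=get_image("wrist");c=get_image("scene");print(s["width"],s["tcp_rot"])
crop(w,(200,220,430,430),3,"pics/w10.png");crop(c,(180,280,260,350),8,"pics/s10.png")
E
```

```text
0.016953823055741103 [179.48541546   0.33838237 179.56549484]
```

View pics/w10.png

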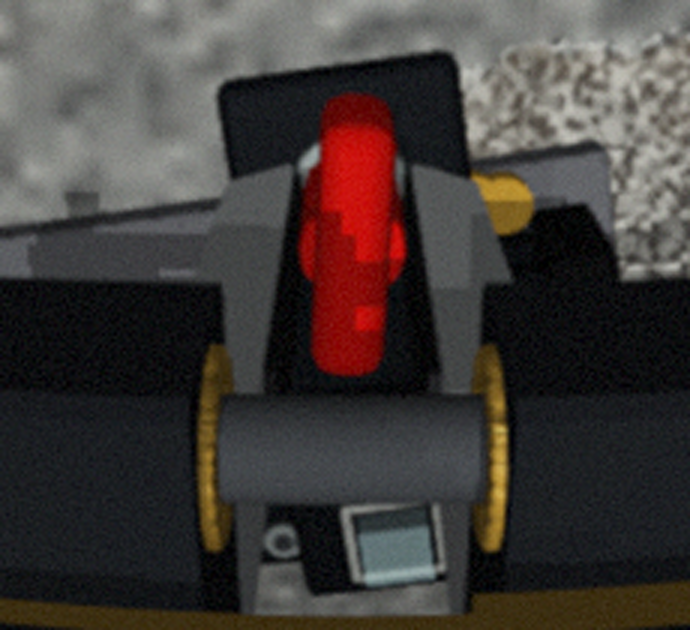

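View pics/s10.png

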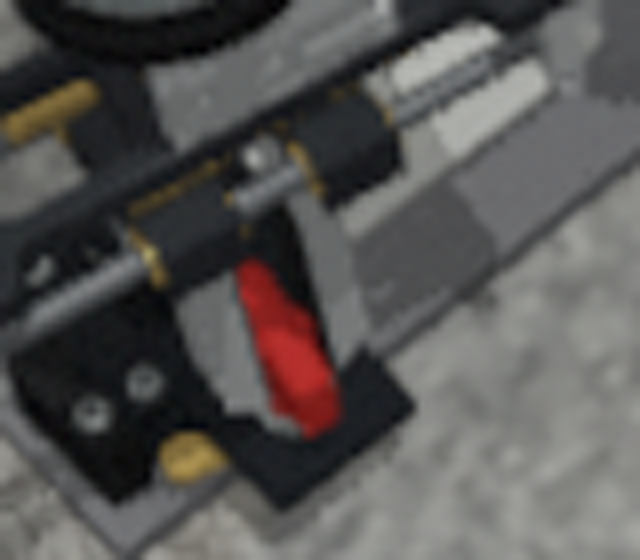

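Request:
carry_out(
  plan=[
    [0,0,0,0,0,-0.08,0],
    [0,0,0,0,0,-0.08,0],
    [0,0,0,0,0,-0.08,0],
    [0,0,0,0,0,-0.08,0],
    [0,0,0,0,0,-0.08,0],
    [0,0,0,0,0,0,0],
  ],
  squeeze=45,
)

```text
clock: 20.88
eef_pos: [0.495, 0.3323, 0.0536]
tcp_rot: [179.4, 0.3, 155.7]
force: [0.2, -0.7, -0.6]
width: 0.0167
```

```bash
python3 - <<'E'
from h import *
s=arm.read_state();w=get_image("wrist");c=get_image("scene");print(s)
crop(w,(200,220,430,430),3,"pics/w11.png");crop(c,(180,280,260,350),8,"pics/s11.png")
E
```

```text
{'clock': 20.8833, 'joints': array([-19.4437164 ,  45.28728964, -27.76631863, 103.07266012,
        31.87599298,  38.91668401,   0.31821384]), 'joint_vel': array([ 0.33702749,  0.06961073, -0.64136605,  0.03999659,  0.78581776,
        0.33680583,  3.26223382]), 'joint_torque': array([ 5.70861914e-02, -5.45375955e+01, -6.15701348e+00, -1.20859516e+01,
       -1.02296218e-01,  8.72497883e-03, -5.74229434e-01]), 'eef_pos': array([0.49497096, 0.33230235, 0.0536139 ]), 'tcp_rot': array([179.42225936,   0.3273897 , 155.67264758]), 'force': array([ 0.18895131, -0.70695438, -0.59245321]), 'ft_torque': array([ 0.08813824, -0.06091188, -0.00360282]), 'width': 0.016696199064525033}
```

View pics/w11.png

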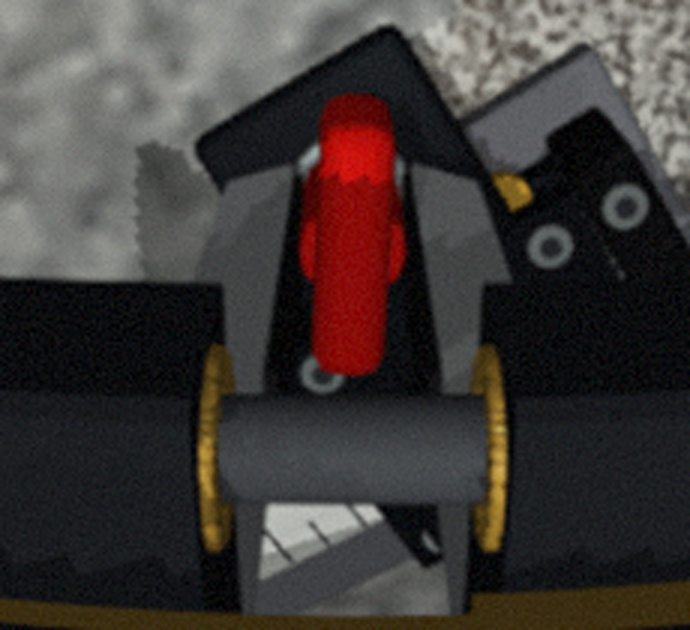

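Request:
carry_out(
  plan=[
    [0,0,0,0,0,-0.08,0],
    [0,0,0,0,0,-0.08,0],
    [0,0,0,0,0,-0.08,0],
    [0,0,0,0,0,-0.08,0],
    [0,0,0,0,0,-0.06,0],
    [0,0,0,0,0,0,0],
  ],
  squeeze=58,
)

```text
clock: 21.48
eef_pos: [0.4946, 0.3329, 0.0536]
tcp_rot: [179.4, 0.2, 134.0]
force: [-0.2, 0.0, 1.3]
width: 0.0165
```

```bash
python3 - <<'E'
from h import *
s=arm.read_state();print(s["tcp_rot"],s["force"],s["ft_torque"],s["width"],s["eef_pos"])
E
```

```text
[179.39667221   0.21488894 133.99793317] [-0.24553617  0.00947646  1.3466837 ] [-0.03335949 -0.05770055  0.04260695] 0.016523886353028865 [0.49462442 0.33291522 0.0536161 ]
```

Request:
carry_out(
  plan=[
    [0,0,0,0,0,-0.06,0],
    [0,0,0,0,0,-0.06,0],
    [0,0,0,0,0,-0.06,0],
    [0,0,0,0,0,-0.06,0],
    [0,0,0,0,0,0,0],
  ],
  squeeze=60,
)

```text
clock: 21.9
eef_pos: [0.4939, 0.3333, 0.0536]
tcp_rot: [179.4, 0.2, 121.1]
force: [0.4, -0.7, 0.9]
width: 0.0166
```

```bash
python3 - <<'E'
from h import *
s=arm.read_state();w=get_image("wrist");print(s["tcp_rot"],s["force"],s["ft_torque"],s["joint_torque"][6],s["width"],s["eef_pos"])
crop(w,(200,220,430,430),3,"pics/w12.png")
E
```

```text
[179.42861633   0.21348306 121.09788582] [ 0.38291069 -0.6979684   0.92327757] [-0.21874383 -0.14277794  0.50092761] -0.9553918987512589 0.01662168614320458 [0.4939028  0.33333411 0.05358213]
```

View pics/w12.png

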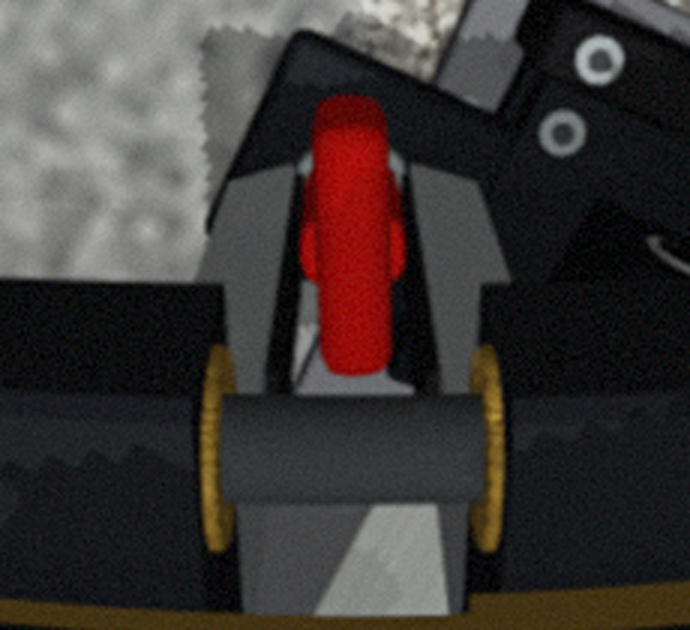

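Request:
carry_out(
  plan=[
    [0,0,0,0,0,-0.06,0],
    [0,0,0,0,0,-0.06,0],
    [0,0,0,0,0,-0.06,0],
    [0,0,0,0,0,-0.06,0],
    [0,0,0,0,0,0,0],
  ],
)

```text
clock: 22.37
eef_pos: [0.4932, 0.3339, 0.0536]
tcp_rot: [179.5, 0.2, 108.3]
force: [0.7, -0.4, 0.6]
width: 0.0165
```

```bash
python3 - <<'E'
from h import *
s=arm.read_state();w=get_image("wrist");print(s["tcp_rot"],s["force"],s["ft_torque"],s["joint_torque"][6],s["width"],s["eef_pos"])
crop(w,(200,220,430,430),3,"pics/w13.png")
E
```

```text
[1.79470300e+02 1.61537971e-01 1.08264358e+02] [ 0.68768127 -0.41530488  0.58807272] [-0.14382984 -0.06440167  0.45937471] -0.9256687760353088 0.01654587735163512 [0.49323346 0.33389289 0.05364874]
```

View pics/w13.png

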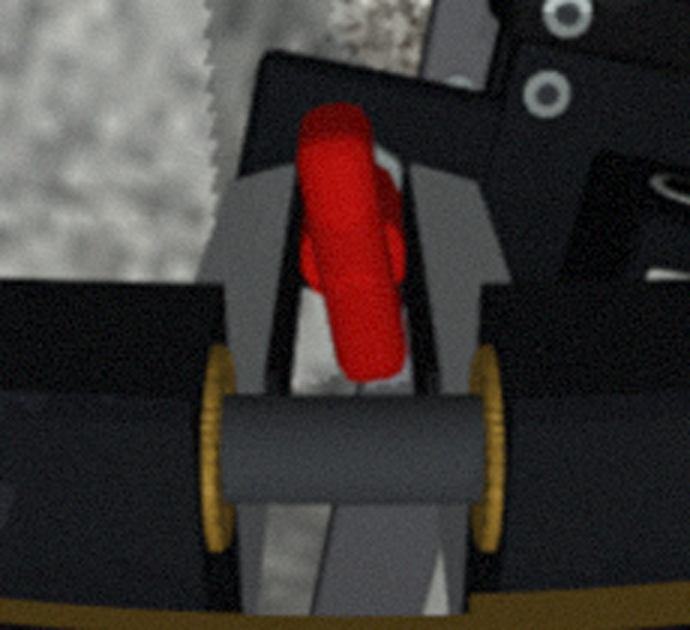

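Request:
carry_out(
  plan=[
    [0,0,0,0,0,-0.06,0],
    [0,0,0,0,0,-0.06,0],
    [0,0,0,0,0,-0.04,0],
    [0,0,0,0,0,0,0],
  ],
)

```text
clock: 22.75
eef_pos: [0.4934, 0.3338, 0.0537]
tcp_rot: [179.5, 0.2, 99.9]
force: [-0.2, -1.7, 1.1]
width: 0.0163
```

```bash
python3 - <<'E'
from h import *
s=arm.read_state();w=get_image("wrist");print(s["tcp_rot"],s["force"],s["ft_torque"],s["joint_torque"][6],s["width"],s["eef_pos"],s["joints"])
crop(w,(200,220,430,430),3,"pics/w14.png")
E
```

```text
[1.79473974e+02 1.58377358e-01 9.98687813e+01] [-0.20440332 -1.65806349  1.07132303] [-0.3194245  -0.02689799  0.27473038] -0.6234237737953663 0.016341714465219318 [0.49338662 0.33381039 0.05372703] [-29.16229566  43.185094   -12.54706839 103.16433257  15.73167763
  34.97011781 -41.4484077 ]
```

View pics/w14.png

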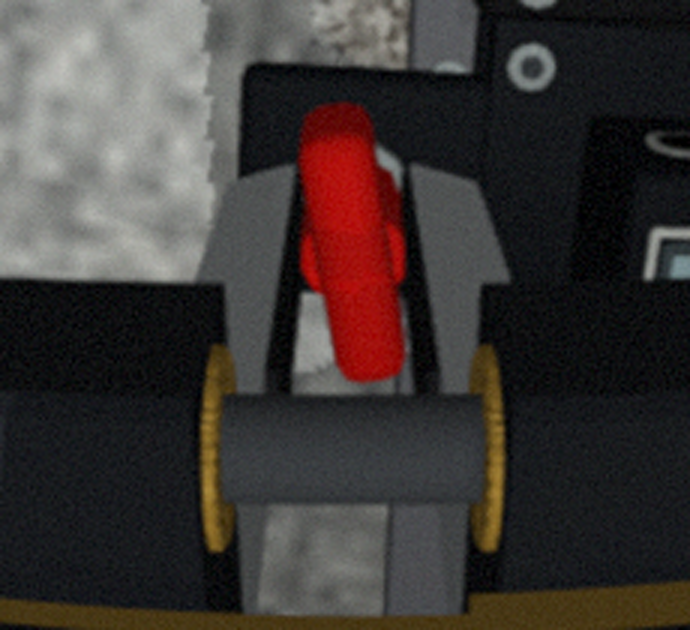

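Request:
carry_out(
  plan=[
    [0,0,0,0,0,0.02,0.33],
    [0,0,0,0,0,0,0.33],
    [0,0,0,0,0,0,0.33],
    [0,0,0.02,0,0,0,0.33],
    [0,0,0.03,0,0,0,0.33],
    [0,0,0.035,0,0,0,0.33],
    [-0.02,-0.02,0.02,0,0,0,0.33],
    [-0.02,-0.03,0,0,0,0,0.33],
    [0,-0.03,0,0,0,0,0.33],
    [0,0,0,0,0,0,0.33],
  ],
)

```text
clock: 23.63
eef_pos: [0.4505, 0.2532, 0.1612]
tcp_rot: [179.6, -0.1, 101.7]
force: [-0.0, -0.7, -0.1]
width: 0.0312
```

```bash
python3 - <<'E'
from h import *
s=arm.read_state();w=get_image("wrist");t=get_image("top");c=get_image("scene");print(s["tcp_rot"],s["force"],s["eef_pos"])
cv2.imwrite("pics/w15.png",w["image"][:,:,::-1]);crop(c,(160,240,290,340),6,"pics/s15.png");crop(t,(130,220,260,320),6,"pics/t15.png")
E
```

```text
[ 1.79584448e+02 -7.78888663e-02  1.01717771e+02] [-0.02221591 -0.72963656 -0.06615936] [0.45052605 0.253186   0.16119392]
```

View pics/w15.png

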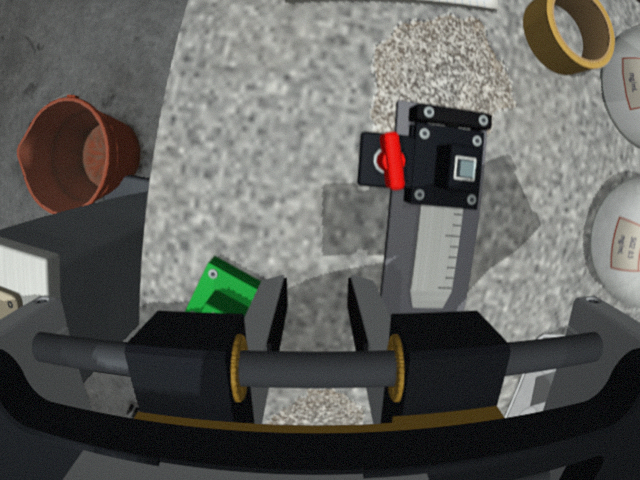

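View pics/s15.png

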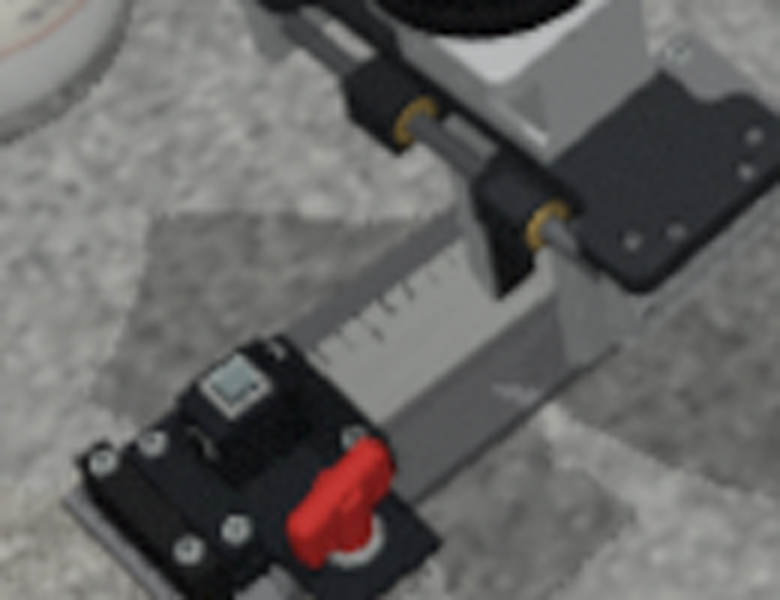

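```bash
python3 - <<'E'
from h import *
s=arm.read_state();w=get_image("wrist")
crop(w,(350,90,500,220),5,"pics/w15a.png")
E
```

```text
(no output)
```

View pics/w15a.png

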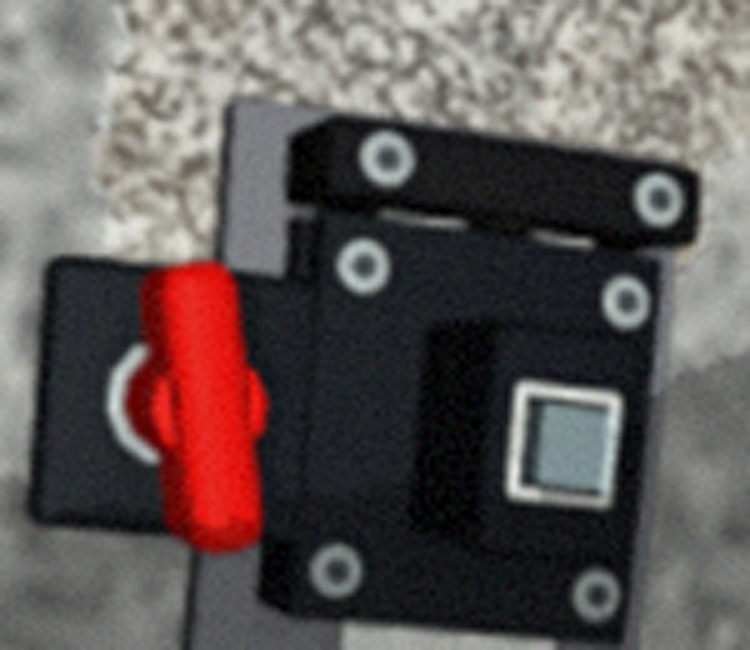

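View pics/t15.png

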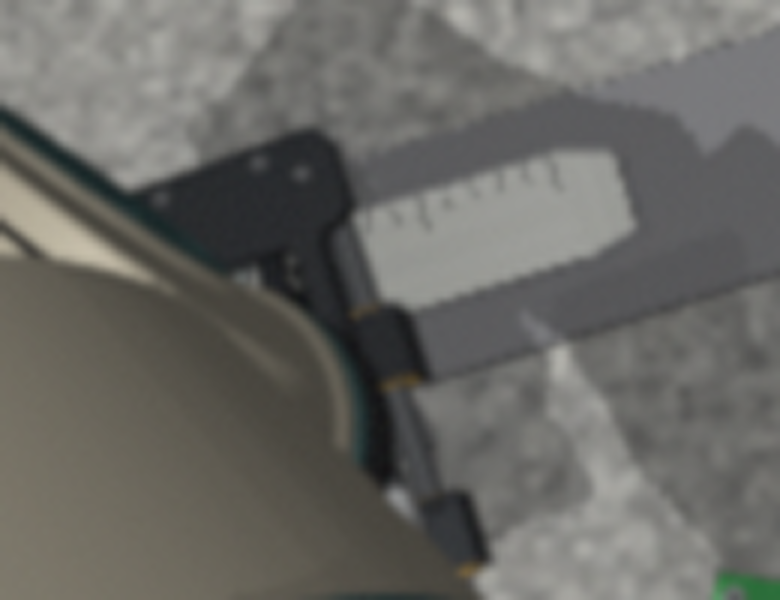

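```bash
python3 - <<'E'
from h import *
s2=arm.read_state();w=get_image("wrist")
s1={"eef_pos":np.array([0.45752157,0.33756455,0.16318891]),"tcp_rot":np.array([-179.59045438,-0.35091001,8.33743065])}
R=[.5635,.2455,np.radians(8.25)];c,si=np.cos(R[2]),np.sin(R[2])
loc=lambda X:(np.array([[c,si],[-si,c]])@(np.array(X)[:2]-R[:2])*1000).round(1)
for n,s,k,o,st,ca in(("w7",s1,3.6,(265,75),[(56,89),(57,307)],[(134,90),(362,93),(134,301),(361,303)]),
  ("w15",s2,5,(350,90),[(660,199),(387,158)],[(627,302),(596,595),(364,266),(337,571)])):
    print(n)
    for q in st: print(" stop",loc(wat(w,s,un(q,k,o),.040)))
    for q in ca: print(" car",loc(wat(w,s,un(q,k,o),.034)))
    P=[(24.5,26,34),(24.5,-26,34),(-24.5,26,34),(-24.5,-26,34)]
    p,r=wfit([(w,s,P,un(ca,k,o))],[.55,.34,.14]);print(loc(p[:2]),np.degrees(p[2])-8.25,np.abs(r).max())
a=wat(w,s2,un((190,275),5,(350,90)),.072);b=wat(w,s2,un((218,535),5,(350,90)),.072)
print(a,b,loc(a),loc(b),np.degrees(np.arctan2(*(a-b)[:2])))
E
```

```text
w7
 stop [ 26.5 138.1]
 stop [-23.5 137.9]
 car [ 27.  120.8]
 car [26.9 68.6]
 car [-22.2 120.8]
 car [-22.3  68.7]
[ 2.3 94.7] -0.03268475659334236 0.14183013246477572
w15
 stop [ 25.  139.6]
 stop [-25.6 139.4]
 car [ 22.8 121.3]
 car [22.5 69.2]
 car [-26.5 121.3]
 car [-26.4  69.1]
[-1.9 95.2] -0.01077759999998662 0.19413419991860792
[0.48396851 0.34938554 0.072     ] [0.49670091 0.31314169 0.072     ] [-63.8 114.2] [-56.4  76.5] -19.35627853401585
```

Request:
carry_out(
  plan=[
    [0.02,0.01,0.01,0,0,0,0.33],
    [0.025,0.014,0,0,0,0,0.33],
    [0.025,0.014,0,0,0,0,0.33],
    [0.02,0.012,0,0,0,0,0.33],
    [0,0,0,0,0,0,0.33],
    [0,0,0,0,0,0,0.33],
  ],
)

```text
clock: 24.38
eef_pos: [0.542, 0.3189, 0.1676]
tcp_rot: [179.8, -0.5, 102.5]
force: [-0.9, -0.3, -0.4]
width: 0.0309
```

```bash
python3 - <<'E'
from h import *
s=arm.read_state();w=get_image("wrist");print(s["eef_pos"],s["tcp_rot"],wcam(w,s)[:3,3])
cv2.imwrite("pics/w16.png",w["image"][:,:,::-1])
R=[.5635,.2455,np.radians(8.25)]
q=wproj(w,s,pose(R,[(0,130,34)]))[0];print(q);x,y=q.astype(int)
crop(w,(x-75,y-60,x+75,y+60),5,"pics/w16a.png")
E
```

```text
[0.54199581 0.31889694 0.16760217] [179.81850948  -0.49352217 102.53268321] [0.52572123 0.38426276 0.34747292]
[335.19083603 177.81306671]
```

View pics/w16a.png

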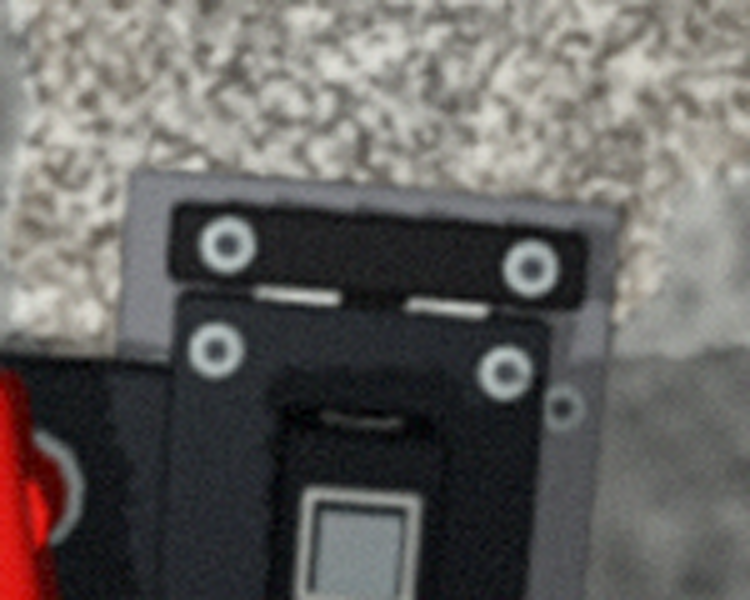

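```bash
python3 - <<'E'
from h import *
a=cv2.imread("pics/w5.png")[215:325,10:130];b=cv2.imread("pics/w1.png")
cv2.imwrite("pics/w5c.png",cv2.resize(a,None,fx=5,fy=5,interpolation=cv2.INTER_CUBIC))
a=cv2.imread("pics/top0.png")[250:300,140:200]
cv2.imwrite("pics/t0c.png",cv2.resize(a,None,fx=10,fy=10,interpolation=cv2.INTER_CUBIC))
s=arm.read_state();w=get_image("wrist")
R=[.5635,.2455,np.radians(8.25)];c,si=np.cos(R[2]),np.sin(R[2])
loc=lambda X:(np.array([[c,si],[-si,c]])@(np.array(X)[:2]-R[:2])*1000).round(1)
o=(335-75,177-60)
for n,q,z in(("stopedge",(250,283),.040),("stopedge2",(490,302),.040),("stopface@25",(250,287),.025),("caredge",(250,302),.034),("caredge2",(490,319),.034),("scS",(227,245),.04),("scS",(530,268),.04),("scC",(216,350),.034),("scC",(505,373),.034)):
    print(n,loc(wat(w,s,un(q,5,o),z)))
E
```

```text
stopedge [-21.8 132.6]
stopedge2 [ 17.9 132.7]
stopface@25 [-22.  131.4]
caredge [-21.7 129.2]
caredge2 [ 18.9 129.6]
scS [-26.1 138.6]
scS [ 24.1 138.9]
scC [-26.8 120.7]
scC [ 22.2 120.7]
```

View pics/w5c.png

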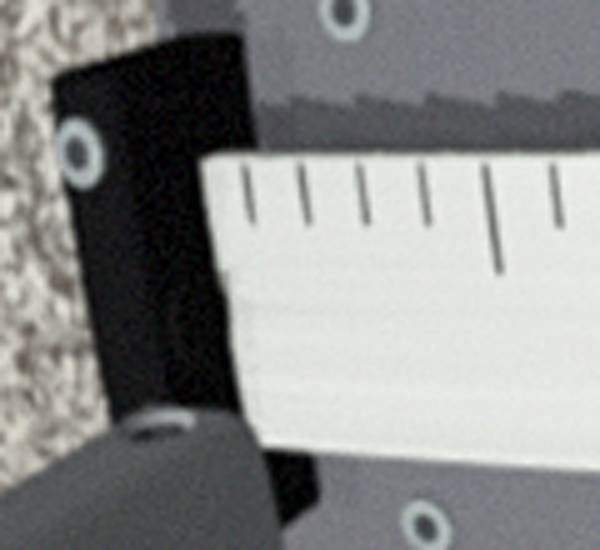

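View pics/t0c.png

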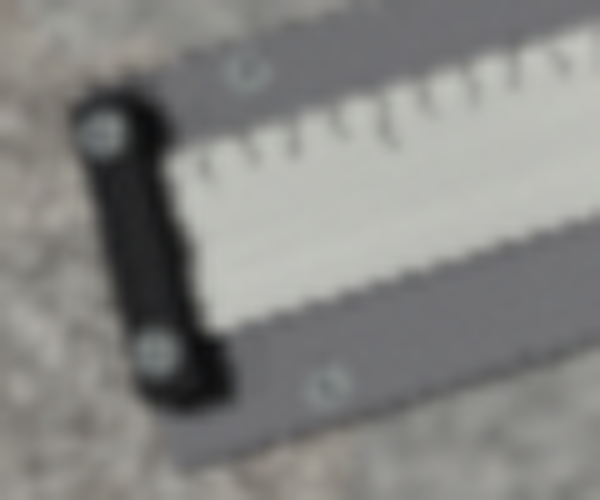

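```bash
python3 - <<'E'
from h import *
a=cv2.imread("pics/w7.png")[85:185,265:325];b=cv2.imread("pics/w16.png")[150:200,285:385];c=cv2.imread("pics/w6.png")[215:300,220:300]
f=lambda x,k:np.clip(cv2.resize(x,None,fx=k,fy=k,interpolation=cv2.INTER_CUBIC).astype(float)*2.5,0,255).astype('uint8')
for n,x,k in(("a",a,6),("b",b,7),("c",c,7)):cv2.imwrite(f"pics/br_{n}.png",f(x,k))
E
```

```text
(no output)
```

View pics/br_a.png

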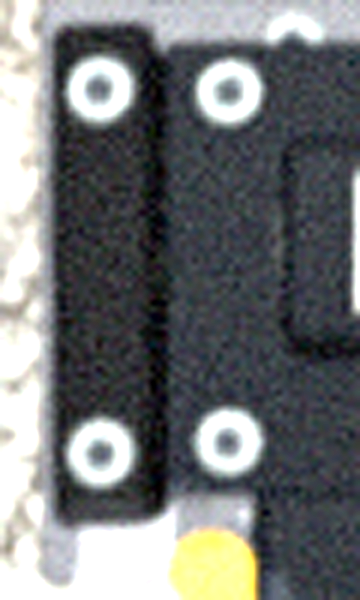

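View pics/br_b.png

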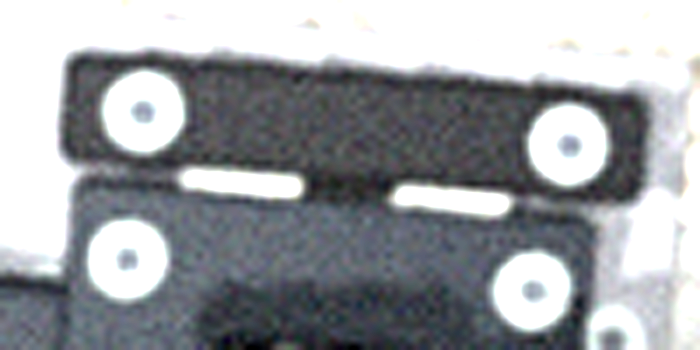

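View pics/br_c.png

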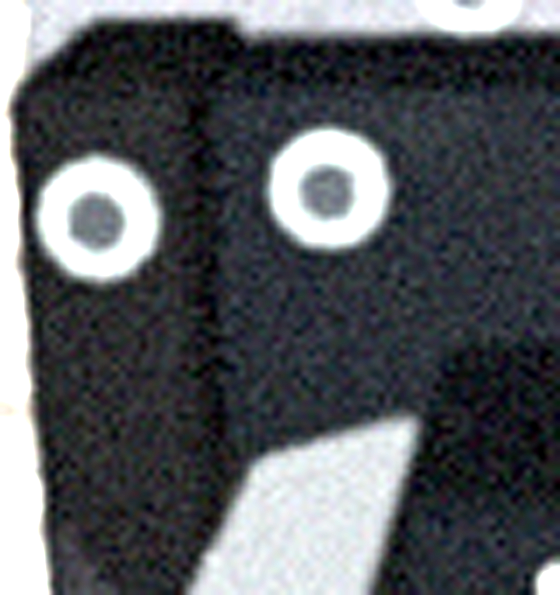

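Request:
carry_out(
  plan=[
    [0.012,-0.023,0,0,0,0,0],
    [0,0,-0.02,0,0,-0.02,0],
    [0,0,-0.02,0,0,-0.02,0],
    [0,0,-0.02,0,0,-0.02,0],
    [0,0,0,0,0,-0.02,0],
    [0,0,0,0,0,0,0],
  ],
  squeeze=30,
)

```text
clock: 24.98
eef_pos: [0.5484, 0.2934, 0.1072]
tcp_rot: [180.0, -0.4, 97.9]
force: [-0.2, -1.0, 1.2]
width: 0.0004
```

Request:
carry_out(
  plan=[
    [0.006,0,-0.02,0,0,0,0],
    [0,0,-0.02,0,0,0,0],
    [0,0,-0.015,0,0,0,0],
    [0,0,0,0,0,0,0],
    [0,0,0,0,0,0,0],
  ],
)

```text
clock: 25.4
eef_pos: [0.5553, 0.2956, 0.0573]
tcp_rot: [179.6, -0.6, 98.2]
force: [0.1, 0.5, 0.7]
width: 0.0008
```

Request:
carry_out(
  plan=[
    [0,0,-0.008,0,0,0,0],
    [-0.001,0.007,0,0,0,0,0],
    [-0.0007,0.005,0,0,0,0,0],
    [-0.0005,0.003,0,0,0,0,0],
    [0,0,0,0,0,0,0],
  ],
)

```text
clock: 25.82
eef_pos: [0.555, 0.3109, 0.0534]
tcp_rot: [179.3, -0.5, 98.1]
force: [0.2, -1.1, -1.8]
width: 0.0002
```

Request:
carry_out(
  plan=[
    [-0.0003,0.002,0,0,0,0,0],
    [-0.0003,0.002,0,0,0,0,0],
  ],
)

```text
clock: 25.98
eef_pos: [0.5549, 0.3111, 0.0535]
tcp_rot: [179.4, -0.1, 98.1]
force: [0.9, -5.8, 0.0]
width: 0.0005
```

Request:
carry_out(
  plan=[
    [-0.0003,0.002,0,0,0,0,0],
    [-0.0003,0.002,0,0,0,0,0],
  ],
)

```text
clock: 26.15
eef_pos: [0.5549, 0.311, 0.0535]
tcp_rot: [179.5, 0.2, 98.0]
force: [0.2, -4.8, 1.1]
width: 0.0004
```

Request:
carry_out(
  plan=[
    [-0.0006,0.004,0,0,0,0,0],
    [-0.0008,0.006,0,0,0,0,0],
    [-0.001,0.008,0,0,0,0,0],
  ],
)

```text
clock: 26.4
eef_pos: [0.5548, 0.3109, 0.0538]
tcp_rot: [179.8, 1.7, 97.5]
force: [1.2, -16.2, 7.5]
width: 0.0005
```

Request:
carry_out(
  plan=[
    [0.001,-0.008,0,0,-0.02,0,0],
    [0.001,-0.008,0,0,-0.01,0,0],
    [0,0,0.025,0,0,0,0],
    [0,0,0.035,0,0,0,0],
    [0,0.01,0.035,0,0,0,0],
    [0,0.02,0.02,0,0,0,0],
    [0,0,0,0,0,0,0],
    [0,0,0,0,0,0,0],
  ],
)

```text
clock: 27.07
eef_pos: [0.555, 0.3286, 0.1743]
tcp_rot: [178.0, 1.4, 97.5]
force: [0.2, -0.7, -0.8]
width: 0.0004
```

```bash
python3 - <<'E'
from h import *
s=arm.read_state();w=get_image("wrist");c=get_image("scene");print(s["eef_pos"],s["tcp_rot"],wcam(w,s)[:3,3])
cv2.imwrite("pics/w17.png",w["image"][:,:,::-1])
R=[.5635,.2455,np.radians(8.25)]
q=wproj(w,s,pose(R,[(0,130,34)]))[0];x,y=q.astype(int);print(x,y)
crop(w,(x-60,y-40,x+60,y+60),6,"pics/w17a.png");crop(c,(160,240,290,340),6,"pics/s17.png")
E
```

```text
[0.55495007 0.32855191 0.17430208] [177.99870185   1.44739093  97.47735126] [0.53799147 0.40023954 0.35171737]
307 179
```

View pics/w17a.png

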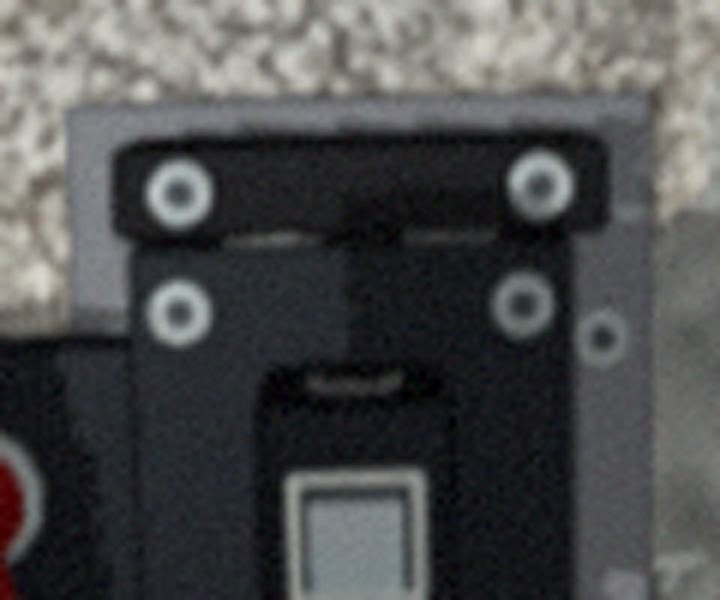

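View pics/s17.png

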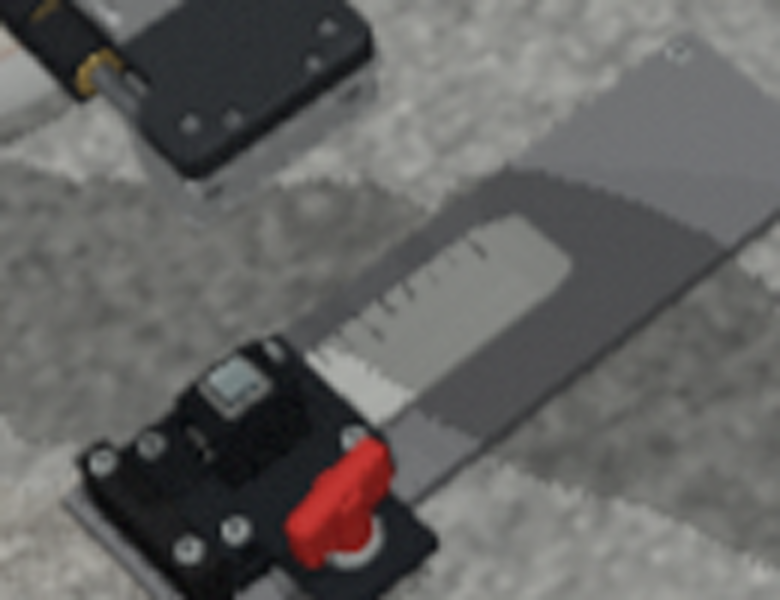

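```bash
python3 - <<'E'
from h import *
s=arm.read_state();w=get_image("wrist")
R=[.5635,.2455,np.radians(8.25)];c,si=np.cos(R[2]),np.sin(R[2])
loc=lambda X:(np.array([[c,si],[-si,c]])@(np.array(X)[:2]-R[:2])*1000).round(2)
o=(307-60,179-40)
for zs in(.040,.0415):
  print([loc(wat(w,s,un(q,6,o),zs)) for q in((180,193),(541,185))])
print([loc(wat(w,s,un(q,6,o),.034)) for q in((180,314),(523,305))])
print("plate screw",loc(wat(w,s,un((602,339),6,o),.010)), "w7 plate screw")
s1={"eef_pos":np.array([0.45752157,0.33756455,0.16318891]),"tcp_rot":np.array([-179.59045438,-0.35091001,8.33743065])}
# plate screw near (314,91) in w7 image
print(loc(wat(w,s1,un((172,57),3.6,(265,75)),.010)))
E
```

```text
[array([-26.95, 138.62]), array([ 23.18, 138.81])]
[array([-26.83, 138.7 ]), array([ 23.05, 138.9 ])]
[array([-27.89, 120.95]), array([ 21.03, 121.28])]
plate screw [ 35.09 113.17] w7 plate screw
[ 39.28 112.7 ]
```

```bash
python3 - <<'E'
from h import *
c=get_image("scene");a=cv2.imread("pics/scene0.png")[:,:,::-1].astype(int)
d=np.abs(c["image"].astype(int)-a).max(2)
for n,(x0,y0,x1,y1) in dict(beaker=(446,200,470,228),wide=(349,160,370,183),tall=(370,139,386,166),stopper=(310,188,322,208)).items():
    print(n,d[y0:y1,x0:x1].mean().round(1))
cv2.imwrite("pics/sF.png",c["image"][:,:,::-1])
E
```

```text
beaker 48.1
wide 9.1
tall 9.1
stopper 9.3
```

View pics/sF.png

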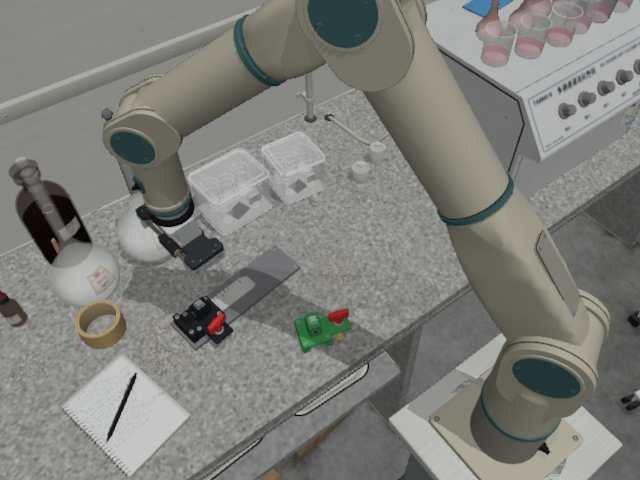

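```bash
python3 -c "
from workcell import arm
print(arm.finish_job())"
```

```text
the job is handed in; nothing more can be done
None
```

The black carrier is on the dovetail, home against the stop, with its red knob turned clockwise until tight. I handed the job in at about 27 s on the clock, with the gripper clear of everything.

- **Home:** I pushed the carrier in until the force rose and it stopped moving (about 7 N). After tightening, a 16 N push on the block moved it no further. The measured centre is 94.7–95.2 mm along the rail, against the 95 mm expected.
- **Knob:** I turned it only after the carrier was home. The wing now reads about 1.37 rad, nearly along the rail. The fingers slipped on the hub by about 10° while tightening, and then the wing followed again.
- **Checks that disagreed:** The spacing between the carrier's and the stop's screws read 17.2 to 18.2 mm across four pictures. After tightening, a sliver of about 2 mm of bar showed on either side of the middle of the stop. I take this to be a small bumper on the stop that the carrier rests against, but I can't fully rule out a gap of a few tenths of a millimetre.
- **Bystanders:** In the last picture, the two weighing bottles and the stopper stood where they started. The upturned beaker was hidden behind the arm, so I couldn't check it, but the tool's path stayed clear of it.

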